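# Load border tiles square in the stencil jig and clamp the stencil down

## Task

Lift the finished red-star tile off the stencil jig and lay it flat, star up, on the slatted drying rack beside the one already drying there. Then load every blank tile from the ware board into the jig in one row, side by side, flush and square: the first pushed home into the corner of the fence with its short end against the side fence (the one along the stencil's hinge), each further one tight along the one before and against that same fence. With the row made up, lower the stencil frame fully onto the tiles without slamming it, push the red clamp handle fully down after it, and leave the drying tile, mugs, bottle and other things on the bench where they stand.

Things in the scene. Friction and masses are not known exactly. Their poses are not given: they have to be found in the camera images.
- jig: plywood stencil jig screwed to the bench, 210 (x) x 275 (y) x 18 mm; origin 85 mm to -y and 75 mm to -x of the fence corner, at the underside. Its bed carries a low aluminium L fence (7 mm high), a hinged stencil frame on its +y side and a toggle clamp on its -y side. The row of tiles is built along jig x.
- corner (a point): inside corner of the L fence, on the bed; axes as the jig. Back fence: plane x = 0 (100 mm long, tiles on its -x side); side fence: plane y = 0 (172 mm long, tiles on its -y side); both 12 mm thick, 7 high. Seated tiles have their 80 mm length along y, centres at y -40 and x -20, -60, -100 mm. Free bed: 180 mm in -x, 165 mm in -y as far as the clamp
- stencil_hinge (a point): hinge line of the stencil frame (it runs along jig x), 18 mm above the bed, 30 mm beyond the side fence; axes as the jig
- stencil (a joint): angle of the wooden stencil frame (200 mm along the hinge, reaches 170 mm from it, 14 mm thick; clear sheet with stars): 0 = shut, its underside 11 mm above the bed; about 1.57 = standing up, open. It swings about jig x, its free edge towards -y when shut. The stiff hinge holds it at any angle; 4 to 6 N at the tab moves it
- tab (a point): centre of the blue lifting tab on the free edge of the stencil frame, 185 mm from the hinge line, 70 mm to -x of the frame middle; 30 mm wide along jig x, 10 mm thick, sticks out 30 mm. Pinched across its width from above it turns between the fingertips as the frame swings; 13 to 23 mm above the bed when shut. Axes turn with the frame (jig axes at 0)
- clamp_hinge (a point): pivot of the toggle clamp handle (axis along jig x), 30 mm above the bed, 205 mm to -y of the fence corner and 5 mm to its -x; axes as the jig
- clamp (a joint): angle of the clamp handle: 0 = fully down, handle level and pointing to -y of the jig, clamped; about 1.4 = up, open. The hold-down arm (60 mm, on the +y side) moves with it. It stays where it is left; about 2 N at the grip moves it.
- clamp_grip (a point): point on the red handle grip, 85 mm from the pivot; grip 16 mm thick, round, from 35 to 105 mm from the pivot. Can be pinched across (fingers closing along jig x) or pushed. Axes turn with the handle.
- ware_board: plain mid-brown board 290 (x) x 85 (y) x 15 mm, fixed, the blank tiles lying end to end along it; origin under its centre
- drying_rack: dark slatted drying rack 290 (x) x 125 (y) x 15 mm, fixed, slats along x; origin under its centre, tiles lie on its top at 15 mm
- blank1: blank white border tile, 40 (x) x 80 (y) x 10 mm, 65 g; origin under its centre (None from the start: not there this time)
- blank2: blank white border tile, 40 (x) x 80 (y) x 10 mm, 65 g; origin under its centre (None from the start: not there this time)
- blank3: blank white border tile, 40 (x) x 80 (y) x 10 mm, 65 g; origin under its centre (None from the start: not there this time)
- done1: finished tile with a red star on its face (+z), 40 (x) x 80 (y) x 10 mm, 65 g; origin under its centre; starts on the jig bed
- dry_tile: border tile with a teal star, 40 x 80 x 10 mm, already drying on the rack, lying along it; stays where it is (a bystander)
- mug1: white mug with stars, 84 mm across, 90 high; stays where it is (a bystander)
- mug2: white mug with stars, 84 mm across, 90 high; stays where it is (a bystander)
- slip_bottle: white squeeze bottle, 52 mm across, 140 high; stays where it is (a bystander)
- saucer: blue saucer, 100 mm across, 18 high; stays where it is (a bystander)
- brush: brush, 180 mm long, lying; stays where it is (a bystander)
- colour_jar: small jar with a yellow lid, 52 mm across, 60 high; stays where it is (a bystander)
Things that resemble listed ones, but are neither listed nor needed, are in the scene too. Leave any purple look-alike of the done1 alone. What is shaped like the blank2 but brown or purple is not meant.

How it is judged (in metres and radians):
On the way, in this order (a step that is already met when the one before it is completed fails the run):
1. the finished tile is on the drying rack and the blank tiles form a flush, square row in the fence corner, stencil still up (y of blank1 in the frame of corner between -0.0425 and -0.038 m and z of blank1 in the frame of corner between -0.0025 and 0.003 m and angle between the x axis of each of blank1, blank2, blank3 and the x axis of corner, either way round below 0.035 rad and angle between each of blank1, blank2, blank3, done1's own z axis and vertical below 0.05 rad and (x of blank1 in the frame of corner between -0.023 and -0.018 m or x of blank1 in the frame of corner between -0.065 and -0.058 m or x of blank1 in the frame of corner between -0.107 and -0.098 m) and y of blank2 in the frame of corner between -0.0425 and -0.038 m and z of blank2 in the frame of corner between -0.0025 and 0.003 m and (x of blank2 in the frame of corner between -0.023 and -0.018 m or x of blank2 in the frame of corner between -0.065 and -0.058 m or x of blank2 in the frame of corner between -0.107 and -0.098 m) and y of blank3 in the frame of corner between -0.0425 and -0.038 m and z of blank3 in the frame of corner between -0.0025 and 0.003 m and (x of blank3 in the frame of corner between -0.023 and -0.018 m or x of blank3 in the frame of corner between -0.065 and -0.058 m or x of blank3 in the frame of corner between -0.107 and -0.098 m) and (x of blank1 in the frame of corner between -0.023 and -0.018 m or x of blank2 in the frame of corner between -0.023 and -0.018 m or x of blank3 in the frame of corner between -0.023 and -0.018 m) and (x of blank1 in the frame of corner between -0.065 and -0.058 m or x of blank2 in the frame of corner between -0.065 and -0.058 m or x of blank3 in the frame of corner between -0.065 and -0.058 m) and x of done1 in the frame of drying_rack between -0.14 and 0.14 m and y of done1 in the frame of drying_rack between -0.06 and 0.06 m and z of done1 in the frame of drying_rack between 0.012 and 0.019 m and value of joint stencil above 0.5 rad), for 0.2 s.
2. the stencil frame is shut on the row (y of blank1 in the frame of corner between -0.0425 and -0.038 m and z of blank1 in the frame of corner between -0.0025 and 0.003 m and angle between the x axis of each of blank1, blank2, blank3 and the x axis of corner, either way round below 0.035 rad and angle between each of blank1, blank2, blank3's own z axis and vertical below 0.05 rad and (x of blank1 in the frame of corner between -0.023 and -0.018 m or x of blank1 in the frame of corner between -0.065 and -0.058 m or x of blank1 in the frame of corner between -0.107 and -0.098 m) and y of blank2 in the frame of corner between -0.0425 and -0.038 m and z of blank2 in the frame of corner between -0.0025 and 0.003 m and (x of blank2 in the frame of corner between -0.023 and -0.018 m or x of blank2 in the frame of corner between -0.065 and -0.058 m or x of blank2 in the frame of corner between -0.107 and -0.098 m) and y of blank3 in the frame of corner between -0.0425 and -0.038 m and z of blank3 in the frame of corner between -0.0025 and 0.003 m and (x of blank3 in the frame of corner between -0.023 and -0.018 m or x of blank3 in the frame of corner between -0.065 and -0.058 m or x of blank3 in the frame of corner between -0.107 and -0.098 m) and (x of blank1 in the frame of corner between -0.023 and -0.018 m or x of blank2 in the frame of corner between -0.023 and -0.018 m or x of blank3 in the frame of corner between -0.023 and -0.018 m) and (x of blank1 in the frame of corner between -0.065 and -0.058 m or x of blank2 in the frame of corner between -0.065 and -0.058 m or x of blank3 in the frame of corner between -0.065 and -0.058 m) and value of joint stencil below 0.04 rad), for 0.2 s.
3. the clamp handle is fully down (all of step 2 and value of joint clamp below 0.1 rad), for 0.2 s.
At the end, for the whole second after the job is handed in: Blank tiles flat in one row from the fence corner, within 2.5 mm of the side fence, 3 mm of the back fence (2 mm more per further tile), 2 degrees of square; finished tile flat, star up, on the rack; stencil shut (under 0.04 rad), clamp handle down (under 0.1 rad); all at rest (all of step 3 and x of done1 in the frame of drying_rack between -0.14 and 0.14 m and y of done1 in the frame of drying_rack between -0.06 and 0.06 m and z of done1 in the frame of drying_rack between 0.012 and 0.019 m and angle between done1's own z axis and vertical below 0.05 rad and linear speed of each of blank1, blank2, blank3, done1 below 0.02 m/s); the robot touches nothing.
It fails at once if a bystander (drying tile, mugs, bottle, saucer, brush, jar) is shoved more than 4 cm (distance of any of dry_tile, mug1, mug2, slip_bottle, saucer, brush, colour_jar from where it was at the start of the episode above 0.04 m).
It fails at once if the stencil frame is slammed (faster than 3 rad/s) (velocity of joint stencil below -3 rad/s).
Of blank1, blank2, blank3 only 2 to 3 are there at a start; the rules pass over those that are not, and their reading is None.
At some moment in a run one of done1 may be knocked a few centimetres aside while the robot is not near it.
Once in a run the grip may slacken for a moment while it holds something.
It also fails if it takes over 210 s, if anything falls off the work surface, if the arm or the gripper's body presses on something with over 40 N, if the wrist force passes 120 N, or if a joint passes its speed limit or range.

## Robot

A 6-joint arm with a two-finger parallel gripper is mounted at the origin on the work surface. World frame = base frame: x ahead of the robot, y to its left, z up, the work surface at z = 0. Lengths are in mm, angles in rad, forces in N, time in s.
With the tool pointing down it reaches from about 350 to 975 mm from the base axis. Payload 7.1 kg.
Tool frame: the origin (TCP) lies midway between the tips of the shut fingers; the grasp point (between the pads) lies 19 mm behind it; z points along the fingers, y is the line along which they close (so a half turn about z gives the same grasp; the last joint's range is limited). The gripper opens to 88 mm and grips with 3 to 60 N. Pads are 20 mm wide; open, the fingers measure 115 mm over their backs; the gripper's body (75 mm by 178 mm) begins 61 mm behind the grasp point.
Start: joints at [1.24, 0.423, 1.63, -0, 1.089, -0.019], TCP at [191.701, 594.858, 222.675] pointing down, gripper open.
Joint ranges: [-3, 3], [-0.9, 2.11], [0.09, 2.58], [-1.31, 4.45], [0.11, 2.69], [-2.54, 2.54]. Speed limits (rad/s): [2.39, 2.39, 3.01, 3.14, 3.14, 3.14].

## Interface

Orientations are given as a rotation vector (axis times angle).
In Python, from workcell import ctrl gives the robot as it stands. The module is installed in compiled form; this text tells all that it offers.
- The arm moves only by the tool apply_moves, never from a script. Its argument "targets" is a list of rows, each a list of 3 entries, a list of its own where there are three numbers: the opening, from -1 (shut) to 1 (fully open), then the shift along the tool's x, y, z normalised to -1 to 1, where 1 is 5 cm, then the turn, a rotation vector about the tool's x, y, z normalised to -1 to 1, where 1 is 90 degrees. In form: [[jaw, [x, y, z], [wx, wy, wz]], ...]. A call has 1 to 8 rows; each row shifts and turns the commanded pose from where the row before left it, along the tool's axes as they then stand; what a row does not reach is not made up. A row lasts 1/8 s, in which the tool goes at most 62.5 mm and 10.7 degrees, less where a joint would pass 70% of its speed; a pose out of reach is approached as far as the arm can. A call with a number of a shift or a turn outside -1 to 1 is refused whole. A call with a gripper value outside its range is refused whole. The fingers move at their own pace and stop on an object; the grip force is fixed at half the most. Time passes only in rows, so rows that do not move let the fingers close. It gives the time, the measured TCP pose, the force, the opening and the grip force at its end, in the units of the state.
- ctrl.get_obs(): the state, without advancing time (a new reading comes with each control period).
- ctrl.get_image(name): name is "side" or "top"; returns a dict with "pixels" (384x512x3 uint8, blue, green, red), "camera_matrix" (3x3 intrinsics, pixels), "view" (4x4, takes a point from world to camera coordinates). Camera axes: x right, y down, z forward; pixel columns grow to the right and rows downward; lengths in mm; the calibration is good to about 2 mm. A picture is of the moment at which its call begins. There is no depth.
- ctrl.close_job(): hands the job in; it is judged then, once.
Trained networks look in the newest picture that a camera, given by its name, has taken for a name from the list of things; names that differ only in an ending like _2 or _b are one class to them, and where a whole thing is asked for, a point or a joint stands for the part that bears it (a point fixed in the world has none). Each returns a list of dicts, best first, with "score" (0 to 1); they miss things now and then, are a little off and sometimes report something else, mostly with a low value. They report only what shows in the picture. A call takes as long as a camera call. They do not tell look-alikes from the thing itself.
- ctrl.masks_of(label, camera): "region" (384x512 bool, what is visible of it) and "bbox" ([left, top, right, bottom] in pixels, round what is visible of it).
- ctrl.pinpoint(label, camera): "xy" ([column, row] in pixels: a listed point, or the origin of a listed thing).
The state is a dict: "t": time; "qpos": joint angles; "qvel": joint speeds; "joint_torque": joint torques, N m; "ee_pos": TCP position; "orientation": TCP orientation; "ft_force": force on the tool from outside, world axes, zero at the start; "moment": the same for the moment, N m; "width": finger opening in mm; "grasp_force": force on a finger pad.
Only numpy, scipy, OpenCV 4.12 (cv2) and the standard library are available. Lean on these libraries where they do the work, as an engineer would, in place of code of your own. Each camera call takes 0.05 s, during which the arm holds its last target. There are 200 camera calls.

## Working session

There is one attempt and no reset: what is moved stays moved. The work goes in short steps, Python scripts to look and compute and a tool call to move; the robot and the scene stay as the last step left them, time stands still between calls to the robot, and variables do not carry over. Pictures are saved under pics/ and viewed, at most 14 in all, crops included, and the job is handed in when it is done.

Besides the shell and the picture viewer there is one more tool, called after ">>>" as name(argument=value, ...) on one line, values as JSON. apply_moves: Moves the arm, as the interface text tells. Scaled input: -1 to 1 covers 5 cm each way for a shift and 90 degrees each way for a turn. Its arguments: {"type":"object","properties":{"targets":{"type":"array"}},"required":["targets"]}

```bash
mkdir -p pics; cat > h.py <<'E'
import numpy as np, cv2
from workcell import ctrl
from scipy.spatial.transform import Rotation as R
def img(n): return ctrl.get_image(n)
def ray(d,px,z):
    K=np.array(d["camera_matrix"]);V=np.array(d["view"])
    r=V[:3,:3].T@np.linalg.solve(K,[px[0],px[1],1.]);c=-V[:3,:3].T@V[:3,3]
    return c+r*(z-c[2])/r[2]
def proj(d,p):
    K=np.array(d["camera_matrix"]);V=np.array(d["view"])
    q=K@(V[:3,:3]@np.array(p,float)+V[:3,3]);return q[:2]/q[2]
E
python3 - <<'E'
from h import *
for n in("top","side"):
    d=img(n);cv2.imwrite(f"pics/{n}0.png",cv2.resize(d["pixels"],(800,600),interpolation=cv2.INTER_CUBIC))
    V=np.array(d["view"]);print(n,np.round(-V[:3,:3].T@V[:3,3]),np.round(d["camera_matrix"],1).tolist(),np.round(V[:3,:3],2).tolist())
o=ctrl.get_obs();print(o)
for l in ["jig","corner","stencil_hinge","tab","clamp_grip","clamp_hinge","ware_board","drying_rack","blank1","done1","dry_tile"]:
    for n in("top","side"):
        print(l,n,[(np.round(p["xy"]).tolist(),round(p["score"],2)) for p in ctrl.pinpoint(l,n)])
E
```

```text
top [ 438. -115. 1282.] [[427.6, 0.0, 257.5], [0.0, 427.6, 183.1], [0.0, 0.0, 1.0]] [[-0.01, -1.0, -0.02], [-1.0, 0.01, -0.1], [0.1, 0.02, -1.0]]
side [   44. -1016.   898.] [[458.1, 0.0, 261.8], [0.0, 458.1, 194.6], [0.0, 0.0, 1.0]] [[0.86, -0.51, -0.01], [-0.33, -0.53, -0.78], [0.39, 0.68, -0.62]]
{'t': 0.1, 'qpos': array([ 1.23998919e+00,  4.23741207e-01,  1.63062441e+00,  2.29933510e-06,
        1.08861971e+00, -1.89960120e-02]), 'qvel': array([-0.00070514, -0.00343684, -0.00053257,  0.00145669,  0.00079661,
        0.00109034]), 'joint_torque': array([-3.68815527e-04, -5.45616961e+01, -2.74324805e+01,  6.44717412e-02,
        1.88897923e-02, -5.51355288e-05]), 'ee_pos': array([191.5438912 , 594.38189697, 221.98967766]), 'orientation': array([-4.87773583e-01, -3.10324693e+00,  2.15351464e-03]), 'ft_force': array([-0.84381409,  1.01438323, -1.04924006]), 'moment': array([-0.01522021, -0.03297284,  0.0234048 ]), 'grasp_force': 0.0, 'width': 88.07315161709055}
jig top [([181.0, 183.0], 0.58)]
jig side [([223.0, 171.0], 0.87), ([244.0, 233.0], 0.65), ([258.0, 272.0], 0.39)]
corner to
[... 589 characters left out ...]
.57), ([215.0, 167.0], 0.24)]
ware_board top [([337.0, 195.0], 0.64)]
ware_board side [([284.0, 262.0], 0.82), ([218.0, 167.0], 0.48)]
drying_rack top [([287.0, 187.0], 0.62)]
drying_rack side [([270.0, 226.0], 0.76)]
blank1 top [([338.0, 164.0], 0.87), ([335.0, 194.0], 0.81), ([269.0, 258.0], 0.73), ([336.0, 228.0], 0.71), ([433.0, 243.0], 0.67)]
blank1 side [([303.0, 367.0], 0.93), ([189.0, 241.0], 0.87), ([288.0, 257.0], 0.86), ([316.0, 246.0], 0.81), ([255.0, 272.0], 0.76)]
done1 top [([176.0, 185.0], 0.9), ([98.0, 150.0], 0.86), ([103.0, 193.0], 0.54)]
done1 side [([216.0, 168.0], 0.55)]
dry_tile top [([289.0, 213.0], 0.82)]
dry_tile side [([245.0, 236.0], 0.88), ([286.0, 257.0], 0.52)]
```

View pics/top0.png

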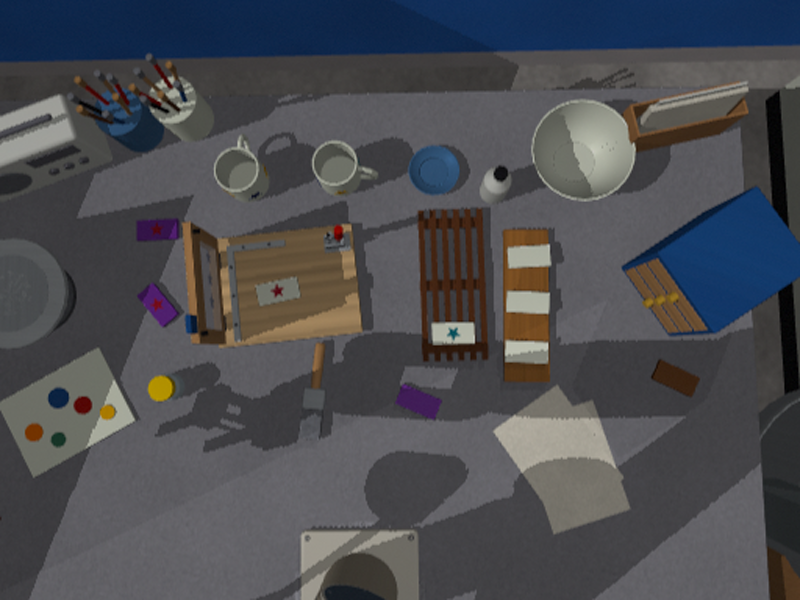

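View pics/side0.png

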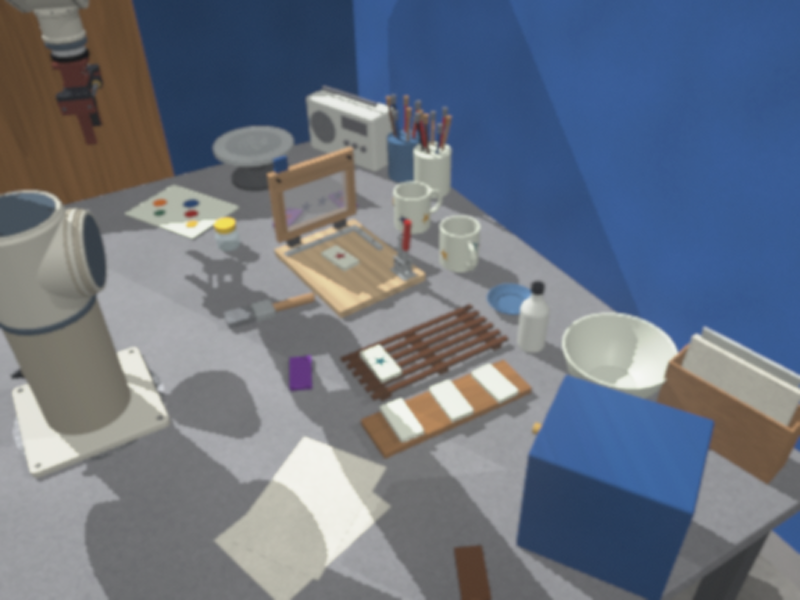

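Top view: the red-star tile sits on the jig at (277,291) in the 800-px picture. Three white blanks lie on the board at (528,257), (527,302) and (526,351), and the teal tile is on the rack at (453,333).

Possible mix-ups:
- **done1:** purple star tiles at (157,230), (158,305) and (418,402). I choose the white one with the red star at (277,291).
- **Blanks:** brown tile at (675,378), purple at (418,402), paper at (560,460). I choose the three white ones on the board.

Close crop next, to check that choice.

```bash
python3 - <<'E'
from h import *
d=img("top");p=d["pixels"]
c=cv2.resize(p[130:230,110:235],None,fx=6,fy=6,interpolation=cv2.INTER_CUBIC)
for i in range(0,125,10): cv2.putText(c,str(110+i),(i*6,8),0,.3,(255,255,255));cv2.line(c,(i*6+3,8),(i*6+3,14),(255,255,255))
for i in range(0,100,10): cv2.putText(c,str(130+i),(0,i*6+6),0,.3,(255,255,255))
cv2.imwrite("pics/crop1.png",cv2.convertScaleAbs(c,alpha=1.4))
def rects(l,z,n="top"):
    for m in ctrl.masks_of(l,n):
        ys,xs=np.nonzero(m["region"]);P=np.array([ray(d,(x,y),z)[:2] for x,y in zip(xs,ys)])
        r=cv2.minAreaRect(P.astype(np.float32));print(l,round(m["score"],2),m["bbox"],len(xs),"cen",P.mean(0).round(1),"rect",np.round(r[0],1),np.round(r[1],1),round(r[2],1))
rects("blank1",25);rects("done1",28);rects("dry_tile",25);rects("drying_rack",15);rects("ware_board",15)
E
```

```text
blank1 0.89 [324.4, 185.5, 351.6, 201.7] 386 cen [ 526.3 -322.2] rect [ 525.8 -323.2] [82.7 41.7] 86.6
blank1 0.78 [254.4, 247.2, 282.3, 263.1] 312 cen [ 342.9 -115.4] rect [ 344.3 -115.3] [75.1 36. ] 63.1
blank1 0.73 [322.8, 219.5, 352.3, 228.3] 392 cen [ 434.  -315.3] rect [ 433.7 -314.7] [82.2 39.9] 86.4
blank1 0.57 [325.5, 155.5, 354.2, 172.0] 377 cen [ 613.1 -326.6] rect [ 613.1 -327.3] [40.8 81.4] 2.3
blank1 0.56 [418.9, 231.3, 447.0, 256.0] 433 cen [ 382.2 -589.4] rect [ 382.2 -588.8] [83.4 44.4] 64.1
done1 0.9 [85.0, 139.7, 117.6, 156.5] 411 cen [675.1 381.7] rect [676.4 380.5] [47.9 84.5] 3.2
done1 0.68 [91.7, 178.1, 114.2, 207.9] 401 cen [532. 378.] rect [531.5 377.6] [83.6 45.8] 39.4
done1 0.67 [162.9, 175.8, 193.0, 197.5] 358 cen [554.1 150.3] rect [553.5 149.7] [40.3 80.5] 10.5
done1 0.52 [327.2, 156.1, 353.8, 170.4] 363 cen [ 612.7 -325.4] rect [ 612.6 -325.4] [40.4 78.5] 2.3
dry_tile 0.85 [274.6, 207.0, 305.9, 218.3] 392 cen [ 469.4 -180.8] rect [ 468.5 -181.8] [43.3 82.9] 2.0
drying_rack 0.66 [267.3, 135.2, 312.8, 231.9] 2401 cen [ 571.7 -182.5] rect [ 563.3 -181.6] [289.2 123.9] 1.2
ware_board 0.56 [322.4, 150.0, 353.3, 243.3] 1698 cen [ 520.4 -317.5] rect [ 522.6 -320.4] [ 85.3 288.4] 88.5
```

View pics/crop1.png

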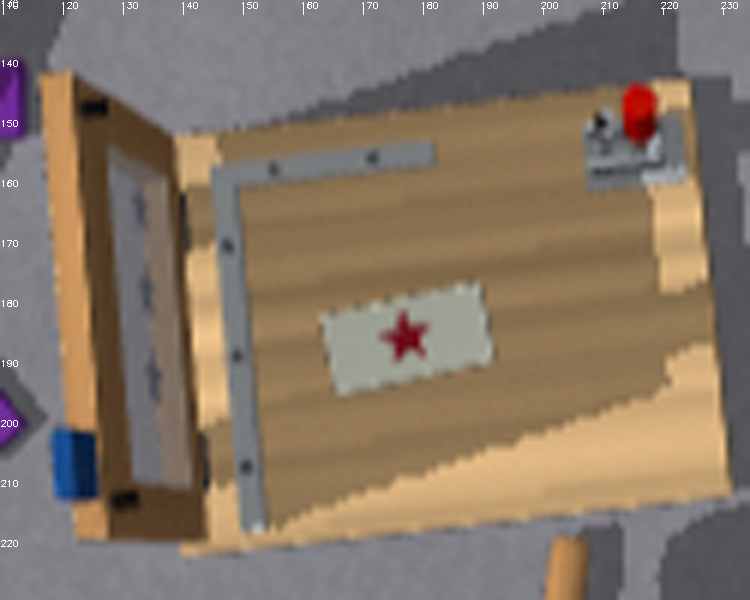

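The crop shows the white tile with the red star at full-frame pixel (177,185). The L fence's inside corner is near (150,160) and the jig is turned about 6°. I'll fit the jig pose from its corner points.

```bash
python3 - <<'E'
from h import *
from scipy.optimize import least_squares
d=img("top")
J=[(105,-137.5,18),(-105,-137.5,18),(-105,137.5,18),(105,137.5,18),(75,85,25),(75,-15,25),(87,-15,25),(-97,85,25),(-97,97,25),(87,97,25)]
U=[(690,80),(732,493),(182,555),(172,135),(240,185),(435,163),(433,142),(267,527),(242,530),(212,168)]
px=[((u+.5)/6-.5+110,(v+.5)/6-.5+130) for u,v in U]
W=np.array([ray(d,p,j[2])[:2] for p,j in zip(px,J)]);J=np.array(J)[:,:2]
f=lambda q:(J@np.array([[np.cos(q[2]),np.sin(q[2])],[-np.sin(q[2]),np.cos(q[2])]])+q[:2]-W)
s=least_squares(lambda q:f(q).ravel(),[560,140,.1],loss="soft_l1");q=s.x
print(q,np.degrees(q[2]));print(f(q).round(1).tolist())
T=lambda x,y:np.array([[np.cos(q[2]),-np.sin(q[2])],[np.sin(q[2]),np.cos(q[2])]])@[x,y]+q[:2]
for n,p in dict(corner=(75,85),t1=(55,45),t2=(15,45),t3=(-25,45),cl=(70,-120)).items(): print(n,T(*p).round(1))
# tile rects by colour, top
g=d["pixels"].astype(int)
for n,(x0,y0,x1,y1) in dict(b1=(322,150,357,176),b2=(322,180,357,206),b3=(322,212,357,236),done=(160,172,196,200)).items():
    c=g[y0:y1,x0:x1];m=((c[...,2]-c[...,0])<25)&(c.min(2)>95)
    m=m.astype(np.uint8);k,l,st,_=cv2.connectedComponentsWithStats(m);i=1+st[1:,4].argmax()
    m=(l==i).astype(np.uint8);cs=cv2.convexHull(cv2.findContours(m,0,1)[0][0]);m=cv2.fillPoly(m*0,[cs],1)
    ys,xs=np.nonzero(m);z=28 if n=="done" else 25
    P=np.array([ray(d,(x+x0,y+y0),z)[:2] for x,y in zip(xs,ys)]).astype(np.float32)
    r=cv2.minAreaRect(P);e=np.linalg.eigh(np.cov(P.T));a=e[1][:,1];print(n,len(xs),P.mean(0).round(1),np.round(r[1],1),"long axis vs +y deg",round(np.degrees(np.arctan(-a[0]/a[1])),1))
# start tool axes
o=ctrl.get_obs();print(R.from_rotvec(o["orientation"]).as_matrix().round(3))
E
```

```text
[5.66835133e+02 1.42372939e+02 9.38890510e-02] 5.379446364498509
[[0.6, 5.2], [-1.8, 5.3], [-0.5, 6.9], [-1.4, 18.4], [0.6, -0.1], [0.4, -2.2], [1.8, -2.1], [-0.7, -0.7], [-0.5, -1.1], [2.6, -1.1]]
corner [633.5 234. ]
t1 [617.4 192.3]
t2 [577.6 188.6]
t3 [537.7 184.8]
cl [647.8  29.5]
b1 400 [ 614.6 -327.5] [43.2 81.4] long axis vs +y deg 4.2
b2 403 [ 527.8 -322.1] [79.5 41.2] long axis vs +y deg -2.8
b3 399 [ 434.6 -316.8] [78.9 40.6] long axis vs +y deg -2.9
done 381 [554.9 149.3] [43.  80.1] long axis vs +y deg 12.4
[[-0.952  0.307  0.   ]
 [ 0.307  0.952  0.   ]
 [-0.     0.    -1.   ]]
```

```bash
cat >> h.py <<'E'
C=np.array([633.5,234.3]);Q=0.094
def jw(x,y):  # corner frame -> world
    c,s=np.cos(Q),np.sin(Q);return C+[c*x-s*y,s*x+c*y]
def wj(p):
    c,s=np.cos(Q),np.sin(Q);e=np.array(p[:2])-C;return np.array([c*e[0]+s*e[1],-s*e[0]+c*e[1]])
def plan(legs,start=None,step=42):
    """legs: (x,y,z,yawdeg of tool y,jaw)"""
    o=ctrl.get_obs();M=R.from_rotvec(o["orientation"]).as_matrix()
    p=np.array(o["ee_pos"]) if start is None else np.array(start[:3],float)
    a=np.arctan2(M[1,1],M[0,1]) if start is None else np.radians(start[3])
    rows=[]
    for x,y,z,yw,j in legs:
        t=np.array([x,y,z],float);da=(np.radians(yw)-a+np.pi/2)%np.pi-np.pi/2
        n=int(max(1,np.ceil(np.linalg.norm(t-p)/step),np.ceil(abs(np.degrees(da))/9.5)))
        dp=(t-p)/n
        for i in range(n):
            X=np.array([np.sin(a),-np.cos(a),0]);Y=np.array([np.cos(a),np.sin(a),0])
            rows.append([j,[round(float(dp@X)/50,3),round(float(dp@Y)/50,3),round(-float(dp[2])/50,3)],[0,0,round(-float(da/n)/(np.pi/2),4)]])
            a+=da/n
        p=t
    for i in range(0,len(rows),8): print(str(rows[i:i+8]).replace(" ",""))
    print(len(rows))
E
python3 -c "
from h import *
plan([(210,560,285,11.5,1),(555,149.5,285,11.5,1),(555,149.5,80,11.5,1)])"
```

```text
[[1,[0.08,-0.079,-0.178],[0,0,0.0962]],[1,[0.091,-0.066,-0.178],[0,0,0.0962]],[1,[0.1,-0.051,-0.178],[0,0,0.0962]],[1,[0.107,-0.036,-0.178],[0,0,0.0962]],[1,[0.111,-0.019,-0.178],[0,0,0.0962]],[1,[0.112,-0.002,-0.178],[0,0,0.0962]],[1,[0.112,0.015,-0.178],[0,0,0.0962]],[1,[0.725,0.394,-0.0],[0,0,0.0]]]
[[1,[0.725,0.394,-0.0],[0,0,0.0]],[1,[0.725,0.394,-0.0],[0,0,0.0]],[1,[0.725,0.394,-0.0],[0,0,0.0]],[1,[0.725,0.394,-0.0],[0,0,0.0]],[1,[0.725,0.394,-0.0],[0,0,0.0]],[1,[0.725,0.394,-0.0],[0,0,0.0]],[1,[0.725,0.394,-0.0],[0,0,0.0]],[1,[0.725,0.394,-0.0],[0,0,0.0]]]
[[1,[0.725,0.394,-0.0],[0,0,0.0]],[1,[0.725,0.394,-0.0],[0,0,0.0]],[1,[0.725,0.394,-0.0],[0,0,0.0]],[1,[0.725,0.394,-0.0],[0,0,0.0]],[1,[0.0,0.0,0.82],[0,0,-0.0]],[1,[0.0,0.0,0.82],[0,0,-0.0]],[1,[0.0,0.0,0.82],[0,0,-0.0]],[1,[0.0,0.0,0.82],[0,0,-0.0]]]
[[1,[0.0,0.0,0.82],[0,0,-0.0]]]
25
```

>>> apply_moves(targets=[[1,[0.1,-0.03,-0.18],[0,0,0.096]],[1,[0.1,-0.03,-0.18],[0,0,0.096]],[1,[0.1,-0.03,-0.18],[0,0,0.096]],[1,[0.1,-0.03,-0.18],[0,0,0.096]],[1,[0.1,-0.03,-0.18],[0,0,0.096]],[1,[0.1,-0.03,-0.18],[0,0,0.096]],[1,[0.1,-0.03,-0.18],[0,0,0.096]],[1,[0.72,0.39,0],[0,0,0]]])

```text
t: 2.55
ee_pos: [172.0, 649.7, 287.2]
orientation: [-1.986, -2.434, -0.001]
ft_force: [0.2, 1.3, 0.8]
width: 87.6
grasp_force: 0.0
```

>>> apply_moves(targets=[[1,[0.72,0.39,0],[0,0,0]],[1,[0.72,0.39,0],[0,0,0]],[1,[0.72,0.39,0],[0,0,0]],[1,[0.72,0.39,0],[0,0,0]],[1,[0.72,0.39,0],[0,0,0]],[1,[0.72,0.39,0],[0,0,0]],[1,[0.72,0.39,0],[0,0,0]],[1,[0.72,0.39,0],[0,0,0]]])

```text
t: 3.55
ee_pos: [266.0, 960.0, 286.2]
orientation: [-1.984, -2.435, -0.001]
ft_force: [-0.1, 1.6, 0.3]
width: 87.7
grasp_force: 0.0
```

```bash
python3 -c "
from h import *
print(ctrl.get_obs()['ee_pos'],ctrl.get_obs()['t'])
plan([(555,149.5,285,11.5,.4),(555,149.5,80,11.5,.4)])"
```

```text
[265.98918341 960.04672727 286.24993338] 3.55
[[0.4,[0.812,0.114,0.001],[0,0,0.0001]],[0.4,[0.812,0.114,0.001],[0,0,0.0001]],[0.4,[0.812,0.114,0.001],[0,0,0.0001]],[0.4,[0.812,0.114,0.001],[0,0,0.0001]],[0.4,[0.812,0.114,0.001],[0,0,0.0001]],[0.4,[0.812,0.114,0.001],[0,0,0.0001]],[0.4,[0.812,0.114,0.001],[0,0,0.0001]],[0.4,[0.812,0.114,0.001],[0,0,0.0001]]]
[[0.4,[0.812,0.114,0.001],[0,0,0.0001]],[0.4,[0.812,0.115,0.001],[0,0,0.0001]],[0.4,[0.811,0.115,0.001],[0,0,0.0001]],[0.4,[0.811,0.115,0.001],[0,0,0.0001]],[0.4,[0.811,0.115,0.001],[0,0,0.0001]],[0.4,[0.811,0.115,0.001],[0,0,0.0001]],[0.4,[0.811,0.115,0.001],[0,0,0.0001]],[0.4,[0.811,0.115,0.001],[0,0,0.0001]]]
[[0.4,[0.811,0.115,0.001],[0,0,0.0001]],[0.4,[0.811,0.115,0.001],[0,0,0.0001]],[0.4,[0.811,0.116,0.001],[0,0,0.0001]],[0.4,[0.811,0.116,0.001],[0,0,0.0001]],[0.4,[0.811,0.116,0.001],[0,0,0.0001]],[0.4,[0.0,0.0,0.82],[0,0,-0.0]],[0.4,[0.0,0.0,0.82],[0,0,-0.0]],[0.4,[0.0,0.0,0.82],[0,0,-0.0]]]
[[0.4,[0.0,0.0,0.82],[0,0,-0.0]],[0.4,[0.0,0.0,0.82],[0,0,-0.0]]]
26
```

The planner had tool x the wrong way round, so the arm went out to (266,960). It touched nothing. Fixing the sign.

```bash
sed -i 's/X=np.array(\[np.sin(a),-np.cos(a),0\])/X=np.array([-np.sin(a),np.cos(a),0])/' h.py; python3 -c "
from h import *
plan([(555,149.5,285,11.5,.4),(555,149.5,80,11.5,.4)],step=43)"
```

```text
[[0.4,[-0.812,0.114,0.001],[0,0,0.0001]],[0.4,[-0.812,0.114,0.001],[0,0,0.0001]],[0.4,[-0.812,0.114,0.001],[0,0,0.0001]],[0.4,[-0.812,0.114,0.001],[0,0,0.0001]],[0.4,[-0.812,0.114,0.001],[0,0,0.0001]],[0.4,[-0.812,0.114,0.001],[0,0,0.0001]],[0.4,[-0.812,0.114,0.001],[0,0,0.0001]],[0.4,[-0.812,0.114,0.001],[0,0,0.0001]]]
[[0.4,[-0.812,0.114,0.001],[0,0,0.0001]],[0.4,[-0.812,0.115,0.001],[0,0,0.0001]],[0.4,[-0.811,0.115,0.001],[0,0,0.0001]],[0.4,[-0.811,0.115,0.001],[0,0,0.0001]],[0.4,[-0.811,0.115,0.001],[0,0,0.0001]],[0.4,[-0.811,0.115,0.001],[0,0,0.0001]],[0.4,[-0.811,0.115,0.001],[0,0,0.0001]],[0.4,[-0.811,0.115,0.001],[0,0,0.0001]]]
[[0.4,[-0.811,0.115,0.001],[0,0,0.0001]],[0.4,[-0.811,0.115,0.001],[0,0,0.0001]],[0.4,[-0.811,0.116,0.001],[0,0,0.0001]],[0.4,[-0.811,0.116,0.001],[0,0,0.0001]],[0.4,[-0.811,0.116,0.001],[0,0,0.0001]],[0.4,[0.0,0.0,0.82],[0,0,-0.0]],[0.4,[0.0,0.0,0.82],[0,0,-0.0]],[0.4,[0.0,0.0,0.82],[0,0,-0.0]]]
[[0.4,[0.0,0.0,0.82],[0,0,-0.0]],[0.4,[0.0,0.0,0.82],[0,0,-0.0]]]
26
```

>>> apply_moves(targets=[[0.4,[-0.81,0.115,0],[0,0,0]],[0.4,[-0.81,0.115,0],[0,0,0]],[0.4,[-0.81,0.115,0],[0,0,0]],[0.4,[-0.81,0.115,0],[0,0,0]],[0.4,[-0.81,0.115,0],[0,0,0]],[0.4,[-0.81,0.115,0],[0,0,0]],[0.4,[-0.81,0.115,0],[0,0,0]],[0.4,[-0.81,0.115,0],[0,0,0]]])

```text
t: 4.55
ee_pos: [376.6, 649.9, 286.0]
orientation: [1.984, 2.436, -0.0]
ft_force: [-0.7, 1.4, -0.3]
width: 61.5
grasp_force: 0.0
```

>>> apply_moves(targets=[[0.4,[-0.81,0.115,0],[0,0,0]],[0.4,[-0.81,0.115,0],[0,0,0]],[0.4,[-0.81,0.115,0],[0,0,0]],[0.4,[-0.81,0.115,0],[0,0,0]],[0.4,[-0.81,0.115,0],[0,0,0]],[0.4,[-0.81,0.115,0],[0,0,0]],[0.4,[-0.81,0.115,0],[0,0,0]],[0.4,[-0.81,0.115,0],[0,0,0]]])

```text
t: 5.55
ee_pos: [487.1, 342.0, 286.2]
orientation: [1.984, 2.435, 0.0]
ft_force: [0.5, 0.2, 0.2]
width: 61.7
grasp_force: 0.0
```

>>> apply_moves(targets=[[0.4,[-0.81,0.115,0],[0,0,0]],[0.4,[-0.81,0.115,0],[0,0,0]],[0.4,[-0.81,0.115,0],[0,0,0]],[0.4,[-0.81,0.115,0],[0,0,0]],[0.4,[-0.81,0.115,0],[0,0,0]],[0.4,[0,0,0.8],[0,0,0]],[0.4,[0,0,0.8],[0,0,0]],[0.4,[0,0,0.8],[0,0,0]]])

```text
t: 6.55
ee_pos: [556.0, 150.5, 165.2]
orientation: [1.985, 2.435, 0.001]
ft_force: [0.8, 0.9, -0.1]
width: 61.3
grasp_force: 0.0
```

```bash
python3 -c "
from h import *
d=img('top');o=ctrl.get_obs();print(o['ee_pos'],o['t'],o['width'])
for m in ctrl.pinpoint('done1','top'): print(m['score'],m['xy'],ray(d,m['xy'],23))
plan([(555,149.5,80,11.5,.4),(555,149.5,21,11.5,.4)],step=43)"
```

```text
[552.75861945 149.76958358 160.05469258] 6.6 61.59590200896603
0.66 [96.6, 148.4] [672.28064556 395.45761052  23.        ]
0.59 [175.5, 186.7] [553.22729017 156.24079515  23.        ]
[[0.4,[-0.008,0.019,0.823],[0,0,0.0008]],[0.4,[-0.008,0.019,0.823],[0,0,0.0008]],[0.4,[0.0,0.0,0.59],[0,0,-0.0]],[0.4,[0.0,0.0,0.59],[0,0,-0.0]]]
4
```

>>> apply_moves(targets=[[0.4,[0,0.02,0.8],[0,0,0]],[0.4,[0,0.02,0.8],[0,0,0]],[0.4,[0,0,0.6],[0,0,0]],[0.4,[0,0,0.55],[0,0,0]],[0.4,[0,0,0],[0,0,0]],[-0.4,[0,0,0],[0,0,0]],[-0.4,[0,0,0],[0,0,0]],[-0.4,[0,0,0],[0,0,0]]])

```text
t: 7.65
ee_pos: [558.5, 151.3, 29.7]
orientation: [1.984, 2.435, 0.002]
ft_force: [-0.3, -0.1, 0.1]
width: 34.6
grasp_force: 0.0
```

```bash
python3 -c "
from h import *
for i in range(4):
  o=ctrl.get_obs();print(o['ee_pos'],o['qpos'],o['t'],o['width'])
  img('top')"
```

```text
[558.509719   151.31309839  29.74558743] [ 2.44013189e-01  6.35285748e-01  1.82825126e+00 -2.41637072e-05
  6.76239680e-01  4.05955495e-02] 7.65 34.62407883930733
[558.31425909 151.26451408  29.48048588] [ 2.44011234e-01  6.35670529e-01  1.82842569e+00 -1.79323208e-05
  6.76124212e-01  4.05898536e-02] 7.7 30.787392495083267
[558.15778795 151.22319654  29.26994627] [ 2.44007811e-01  6.35974946e-01  1.82856737e+00 -1.95428829e-05
  6.76031893e-01  4.05768919e-02] 7.75 28.13069128278321
[558.0339557  151.20603015  29.0617338 ] [2.44020507e-01 6.36308808e-01 1.82862986e+00 1.10164068e-05
 6.75978895e-01 4.06046512e-02] 7.8 27.056839894187046
```

The fingers closed just above the tile because the reading I planned from was taken mid-motion. I'll reopen, descend and close again.

>>> apply_moves(targets=[[0.4,[0,0,-0.1],[0,0,0]],[0.4,[0,-0.05,0],[0,0,0]],[0.4,[0,0,0],[0,0,0]],[0.4,[0,0,0.12],[0,0,0]],[0.4,[0,0,0.12],[0,0,0]],[0.4,[0,0,0],[0,0,0]],[0.4,[0,0,0],[0,0,0]]])

```text
t: 8.72
ee_pos: [555.3, 150.6, 21.4]
orientation: [-1.984, -2.435, 0.0]
ft_force: [-0.6, -0.2, 1.0]
width: 61.5
grasp_force: 0.0
```

>>> apply_moves(targets=[[-0.4,[0,0,0],[0,0,0]],[-0.4,[0,0,0],[0,0,0]],[-0.4,[0,0,0],[0,0,0]],[-0.4,[0,0,0],[0,0,0]]])

```text
t: 9.22
ee_pos: [555.4, 150.6, 21.7]
orientation: [1.984, 2.435, 0.0]
ft_force: [0.0, 0.2, 0.8]
width: 39.8
grasp_force: 30.0
```

```bash
python3 -c "
from h import *
plan([(555.4,150.6,141.7,11.5,-.4),(575,-181.6,141.7,2,-.4),(575,-181.6,60,2,-.4)],step=42)"
```

```text
[[-0.4,[-0.0,-0.0,-0.8],[0,0,0.0006]],[-0.4,[-0.0,-0.0,-0.8],[0,0,0.0006]],[-0.4,[-0.0,-0.0,-0.8],[0,0,0.0006]],[-0.4,[-0.824,-0.118,-0.0],[0,0,0.0132]],[-0.4,[-0.826,-0.1,-0.0],[0,0,0.0132]],[-0.4,[-0.828,-0.083,-0.0],[0,0,0.0132]],[-0.4,[-0.829,-0.066,-0.0],[0,0,0.0132]],[-0.4,[-0.831,-0.049,-0.0],[0,0,0.0132]]]
[[-0.4,[-0.831,-0.032,-0.0],[0,0,0.0132]],[-0.4,[-0.832,-0.014,-0.0],[0,0,0.0132]],[-0.4,[-0.832,0.003,-0.0],[0,0,0.0132]],[-0.4,[0.0,0.0,0.817],[0,0,-0.0]],[-0.4,[0.0,0.0,0.817],[0,0,-0.0]]]
13
```

>>> apply_moves(targets=[[-0.4,[0,0,-0.8],[0,0,0]],[-0.4,[0,0,-0.8],[0,0,0]],[-0.4,[0,0,-0.8],[0,0,0]],[-0.4,[-0.824,-0.118,0],[0,0,0.013]],[-0.4,[-0.826,-0.1,0],[0,0,0.013]],[-0.4,[-0.828,-0.083,0],[0,0,0.013]],[-0.4,[-0.829,-0.066,0],[0,0,0.013]],[-0.4,[-0.831,-0.049,0],[0,0,0.013]]])

```text
t: 10.22
ee_pos: [568.2, -58.3, 141.6]
orientation: [2.107, 2.33, 0.0]
ft_force: [0.2, -0.5, -0.3]
width: 39.6
grasp_force: 30.0
```

>>> apply_moves(targets=[[-0.4,[-0.831,-0.032,0],[0,0,0.013]],[-0.4,[-0.832,-0.014,0],[0,0,0.013]],[-0.4,[-0.832,0,0],[0,0,0.013]],[-0.4,[0,0,0.8],[0,0,0]],[-0.4,[0,0,0.8],[0,0,0]],[-0.4,[0,0,0],[0,0,0]],[-0.4,[0,0,0],[0,0,0]],[-0.4,[0,0,0],[0,0,0]]])

```text
t: 11.22
ee_pos: [577.4, -181.8, 63.4]
orientation: [2.174, 2.264, 0.002]
ft_force: [-0.5, -0.6, -0.1]
width: 39.2
grasp_force: 30.0
```

```bash
python3 -c "
from h import *
d=img('side');cv2.imwrite('pics/s1.png',cv2.resize(d['pixels'][180:300,180:340],None,fx=4,fy=4))
print(ctrl.get_obs()['ee_pos'])"
```

```text
[ 577.26717659 -181.76292936   63.33677754]
```

View pics/s1.png

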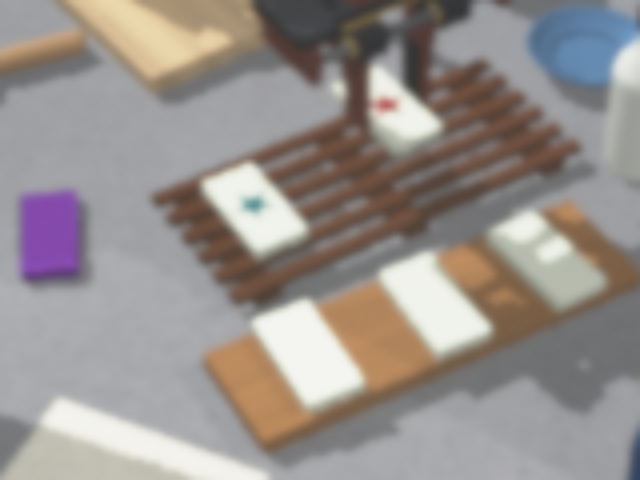

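The side crop shows the red-star tile held level over the free part of the rack, with the three blanks beside it at crop pixels (307,353), (436,303) and (547,257). Lowering and releasing it.

>>> apply_moves(targets=[[-0.4,[0,0,0.4],[0,0,0]],[-0.4,[0,0,0.3],[0,0,0]],[-0.4,[0,0,0.15],[0,0,0]],[-0.4,[0,0,0],[0,0,0]],[-0.4,[0,0,0],[0,0,0]],[0.3,[0,0,0.0],[0,0,0]],[0.3,[0,0,0.0],[0,0,0]],[0.3,[0,0,0.0],[0,0,0]]])

```text
t: 12.28
ee_pos: [576.2, -181.6, 19.2]
orientation: [2.176, 2.265, 0.0]
ft_force: [0.3, -0.5, 0.2]
width: 57.1
grasp_force: 0.0
```

>>> apply_moves(targets=[[0.3,[0,0,-0.6],[0,0,0]],[0.3,[0,0,-0.8],[0,0,0]],[0.3,[0,0,0],[0,0,0]],[0.3,[0,0,0],[0,0,0]],[0.3,[0,0,0],[0,0,0]]])

```text
t: 12.9
ee_pos: [575.2, -181.2, 87.8]
orientation: [-2.175, -2.264, 0.001]
ft_force: [-0.2, 0.2, 0.1]
width: 57.4
grasp_force: 0.0
```

```bash
python3 -c "
from h import *
plan([(614,-327,90,2.5,.3),(614,-327,30,2.5,.3)],step=42)"
```

```text
[[0.3,[-0.736,0.165,-0.011],[0,0,-0.0006]],[0.3,[-0.736,0.164,-0.011],[0,0,-0.0006]],[0.3,[-0.736,0.163,-0.011],[0,0,-0.0006]],[0.3,[-0.736,0.163,-0.011],[0,0,-0.0006]],[0.3,[0.0,0.0,0.6],[0,0,-0.0]],[0.3,[0.0,0.0,0.6],[0,0,-0.0]]]
6
```

```bash
python3 -c "
from h import *
d=img('top')
for l in ('slip_bottle','done1','saucer'):
  for m in ctrl.pinpoint(l,'top'): print(l,m['score'],m['xy'],ray(d,m['xy'],0).round(),ray(d,m['xy'],15).round())
for m in ctrl.masks_of('done1','top'):print(m['bbox'],m['score'])
"
```

```text
slip_bottle 0.68 [150.2, 165.4] [621. 239.   0.] [619. 235.  15.]
slip_bottle 0.58 [138.6, 185.2] [561. 274.   0.] [560. 269.  15.]
slip_bottle 0.57 [315.3, 124.6] [ 739. -265.   -0.] [ 736. -263.   15.]
slip_bottle 0.54 [218.9, 145.3] [680.  29.   0.] [677.  28.  15.]
slip_bottle 0.5 [217.5, 111.2] [786.  33.   0.] [782.  31.  15.]
done1 0.7 [104.6, 192.9] [540. 377.   0.] [538. 371.  15.]
done1 0.53 [100.7, 148.8] [675. 392.   0.] [672. 386.  15.]
done1 0.37 [288.6, 178.9] [ 574. -181.    0.] [ 572. -180.   15.]
done1 0.22 [215.1, 148.0] [672.  41.   0.] [669.  39.  15.]
saucer 0.69 [276.1, 108.6] [ 791. -147.    0.] [ 787. -146.   15.]
[93.5, 180.9, 111.8, 206.1] 0.7
[82.8, 142.2, 115.9, 155.7] 0.7
[118.8, 142.0, 148.2, 222.2] 0.5
```

>>> apply_moves(targets=[[0.3,[-0.73,0.163,0],[0,0,0]],[0.3,[-0.73,0.163,0],[0,0,0]],[0.3,[-0.73,0.163,0],[0,0,0]],[0.3,[-0.73,0.163,0],[0,0,-0.01]],[0.3,[0,0,0.3],[0,0,0]],[0.3,[0,0,0],[0,0,0]],[0.3,[0,0,0],[0,0,0]]])

```text
t: 14.02
ee_pos: [614.0, -324.8, 73.6]
orientation: [-2.157, -2.282, 0.0]
ft_force: [-0.7, -0.3, -0.3]
width: 57.4
grasp_force: 0.0
```

>>> apply_moves(targets=[[0.3,[-0.04,0,0.5],[0,0,0]],[0.3,[0,0,0.4],[0,0,0]],[0.3,[0,0,0.2],[0,0,0]],[0.3,[0,0,0],[0,0,0]],[-0.4,[0,0,0],[0,0,0]],[-0.4,[0,0,0],[0,0,0]],[-0.4,[0,0,0],[0,0,0]],[-0.4,[0,0,0],[0,0,0]]])

```text
t: 15.02
ee_pos: [615.0, -328.4, 19.8]
orientation: [2.158, 2.282, 0.0]
ft_force: [0.4, -0.0, 3.9]
width: 39.3
grasp_force: 30.0
```

```bash
python3 -c "
from h import *
w=jw(-44,-60);print(w)
plan([(615,-328.4,175,3.2,-.4),(*w,175,5.4,-.4),(*w,55,5.4,-.4)],step=44)"
```

```text
[595.32594673 170.43497313]
[[-0.4,[0.0,-0.0,-0.776],[0,0,-0.0]],[-0.4,[0.0,-0.0,-0.776],[0,0,-0.0]],[-0.4,[0.0,-0.0,-0.776],[0,0,-0.0]],[-0.4,[0.0,-0.0,-0.776],[0,0,-0.0]],[-0.4,[0.832,0.014,-0.0],[0,0,-0.002]],[-0.4,[0.832,0.016,-0.0],[0,0,-0.002]],[-0.4,[0.832,0.019,-0.0],[0,0,-0.002]],[-0.4,[0.832,0.022,-0.0],[0,0,-0.002]]]
[[-0.4,[0.832,0.024,-0.0],[0,0,-0.002]],[-0.4,[0.832,0.027,-0.0],[0,0,-0.002]],[-0.4,[0.832,0.03,-0.0],[0,0,-0.002]],[-0.4,[0.831,0.032,-0.0],[0,0,-0.002]],[-0.4,[0.831,0.035,-0.0],[0,0,-0.002]],[-0.4,[0.831,0.038,-0.0],[0,0,-0.002]],[-0.4,[0.831,0.04,-0.0],[0,0,-0.002]],[-0.4,[0.831,0.043,-0.0],[0,0,-0.002]]]
[[-0.4,[0.0,0.0,0.8],[0,0,-0.0]],[-0.4,[0.0,0.0,0.8],[0,0,-0.0]],[-0.4,[0.0,0.0,0.8],[0,0,-0.0]]]
19
```

>>> apply_moves(targets=[[-0.4,[0,0,-0.78],[0,0,0]],[-0.4,[0,0,-0.78],[0,0,0]],[-0.4,[0,0,-0.78],[0,0,0]],[-0.4,[0,0,-0.78],[0,0,0]],[-0.4,[0.83,0.03,0],[0,0,-0.002]],[-0.4,[0.83,0.03,0],[0,0,-0.002]],[-0.4,[0.83,0.03,0],[0,0,-0.002]],[-0.4,[0.83,0.03,0],[0,0,-0.002]]])

```text
t: 16.02
ee_pos: [610.2, -160.8, 175.1]
orientation: [-2.144, -2.296, 0.0]
ft_force: [-0.0, 0.1, -0.8]
width: 39.5
grasp_force: 30.0
```

>>> apply_moves(targets=[[-0.4,[0.83,0.03,0],[0,0,-0.002]],[-0.4,[0.83,0.03,0],[0,0,-0.002]],[-0.4,[0.83,0.03,0],[0,0,-0.002]],[-0.4,[0.83,0.03,0],[0,0,-0.002]],[-0.4,[0.83,0.03,0],[0,0,-0.002]],[-0.4,[0.83,0.03,0],[0,0,-0.002]],[-0.4,[0.83,0.03,0],[0,0,-0.002]],[-0.4,[0.83,0.03,0],[0,0,-0.002]]])

```text
t: 17.02
ee_pos: [595.8, 171.2, 175.1]
orientation: [-2.115, -2.323, 0.0]
ft_force: [0.4, 0.0, -0.8]
width: 39.6
grasp_force: 30.0
```

>>> apply_moves(targets=[[-0.4,[0,0,0.8],[0,0,0]],[-0.4,[0,0,0.8],[0,0,0]],[-0.4,[0,0,0.8],[0,0,0]],[-0.4,[0,0,0],[0,0,0]],[-0.4,[0,0,0],[0,0,0]],[-0.4,[0,0,0],[0,0,0]]])

```text
t: 17.77
ee_pos: [597.6, 170.1, 57.1]
orientation: [2.114, 2.321, 0.004]
ft_force: [0.4, -0.1, -1.2]
width: 39.9
grasp_force: 30.0
```

```bash
python3 -c "
from h import *
o=ctrl.get_obs();print(o['ee_pos'],wj(o['ee_pos']),np.degrees(Q),o['width'])
plan([(*jw(-44,-55),24.0,5.4,-.4)],step=20)"
```

```text
[597.60041322 170.13638303  57.08711359] [-41.76360086 -60.51075703] 5.385803274229739 39.85775981260194
[[-0.4,[0.055,-0.022,0.331],[0,0,-0.0003]],[-0.4,[0.055,-0.022,0.331],[0,0,-0.0003]]]
2
```

>>> apply_moves(targets=[[-0.4,[0,-0.02,0.33],[0,0,0]],[-0.4,[0,-0.02,0.28],[0,0,0]],[-0.4,[0,0,0.04],[0,0,0]],[-0.4,[0,0,0],[0,0,0]],[-0.4,[0,0,0],[0,0,0]],[-0.4,[0,0,0],[0,0,0]]])

```text
t: 18.52
ee_pos: [594.1, 169.6, 22.3]
orientation: [-2.115, -2.323, 0.0]
ft_force: [-0.3, -0.2, -0.8]
width: 39.6
grasp_force: 30.0
```

>>> apply_moves(targets=[[-0.4,[0.1,0,0.02],[0,0,0]],[-0.4,[0.1,0,0],[0,0,0]],[-0.4,[0.06,0,0],[0,0,0]],[-0.4,[0.04,0,0],[0,0,0]],[-0.4,[0.02,0,0],[0,0,0]],[-0.4,[0,0,0],[0,0,0]],[-0.4,[0,0,0],[0,0,0]]])

```text
t: 19.4
ee_pos: [593.0, 185.7, 21.9]
orientation: [2.115, 2.323, 0.001]
ft_force: [0.6, -2.0, 5.2]
width: 39.2
grasp_force: 30.0
```

>>> apply_moves(targets=[[-0.4,[0.02,0,0],[0,0,0]],[-0.4,[0.02,0,0],[0,0,0]],[-0.4,[0,0,0],[0,0,0]]])

```text
t: 19.77
ee_pos: [592.9, 187.5, 21.9]
orientation: [2.115, 2.323, 0.001]
ft_force: [-0.3, -3.0, 5.3]
width: 39.5
grasp_force: 30.0
```

>>> apply_moves(targets=[[-0.4,[0.02,0,0],[0,0,0]],[-0.4,[0.02,0,0],[0,0,0]],[-0.4,[0,0,0],[0,0,0]],[-0.4,[0,0,0],[0,0,0]]])

```text
t: 20.27
ee_pos: [592.7, 189.5, 21.9]
orientation: [2.115, 2.322, 0.001]
ft_force: [-0.2, -1.9, 5.3]
width: 40.0
grasp_force: 30.0
```

>>> apply_moves(targets=[[-0.4,[0.02,0,0],[0,0,0]],[-0.4,[0.02,0,0],[0,0,0]],[-0.4,[0,0,0],[0,0,0]],[-0.4,[0,0,0],[0,0,0]]])

```text
t: 20.78
ee_pos: [592.5, 190.9, 21.9]
orientation: [2.115, 2.322, -0.0]
ft_force: [1.1, -6.1, 5.7]
width: 39.4
grasp_force: 30.0
```

>>> apply_moves(targets=[[-0.4,[0.02,0,0],[0,0,0]],[-0.4,[0.02,0,0],[0,0,0]],[-0.4,[0,0,0],[0,0,0]],[-0.4,[0,0,0],[0,0,0]]])

```text
t: 21.28
ee_pos: [592.5, 191.1, 21.8]
orientation: [2.113, 2.322, -0.003]
ft_force: [3.4, -14.0, 6.6]
width: 39.6
grasp_force: 30.0
```

>>> apply_moves(targets=[[0.15,[0,0,0],[0,0,0]],[0.15,[0,0,0],[0,0,0]],[0.15,[0,0,-0.4],[0,0,0]],[0.15,[0,0,-0.5],[0,0,0]],[-1,[0,-0.42,0],[0,0,0]],[-1,[0,-0.44,0],[0,0,0]],[-1,[0,0,0],[0,0,0]],[-1,[0,0,0],[0,0,0]]])

```text
t: 22.28
ee_pos: [550.5, 190.0, 67.5]
orientation: [2.114, 2.322, 0.003]
ft_force: [0.9, 0.2, -0.1]
width: 14.2
grasp_force: 0.0
```

```bash
cat > look.py <<'E'
from h import *
import sys
d=img("top")
# white tiles on the jig, in corner frame
g=d["pixels"].astype(int);c0=proj(d,(*jw(-60,-45),28)).astype(int)
x0,y0=c0-[30,38];c=g[y0:y0+80,x0:x0+64]
m=(((c[...,2]-c[...,0])<22)&(c.min(2)>110)).astype(np.uint8)
k,l,st,_=cv2.connectedComponentsWithStats(m)
for i in range(1,k):
    if st[i,4]<60: continue
    ys,xs=np.nonzero(l==i);P=np.array([wj(ray(d,(x+x0,y+y0),28)) for x,y in zip(xs,ys)]).astype(np.float32)
    r=cv2.minAreaRect(P);print(len(xs),P.mean(0).round(1),np.round(r[0],1),np.round(r[1],1),round(r[2],1))
o=ctrl.get_obs();print(o["ee_pos"].round(1),wj(o["ee_pos"]).round(1),o["width"],o["t"])
if len(sys.argv)>1: cv2.imwrite(f"pics/{sys.argv[1]}.png",cv2.resize(d["pixels"][130:230,110:235],None,fx=5,fy=5,interpolation=cv2.INTER_CUBIC))
E
python3 look.py
```

```text
144 [-42.9  42.8] [-37.1  41.3] [  8.9 149.8] 85.5
121 [-45.1  29.4] [-37.   30.1] [ 11.3 153.2] 87.9
[550.6 190.   67.3] [-86.7 -36.3] 9.473144618031746 22.325
```

>>> apply_moves(targets=[[-1,[-0.06,0,0.4],[0,0,0]],[-1,[0,0,0.4],[0,0,0]],[-1,[0,0,0.08],[0,0,0]],[-1,[0,0,0],[0,0,0]],[-1,[0,0.16,0],[0,0,0]],[-1,[0,0.16,0],[0,0,0]],[-1,[0,0.1,0],[0,0,0]],[-1,[0,0.04,0],[0,0,0]]])

```text
t: 23.32
ee_pos: [572.9, 188.7, 22.8]
orientation: [2.115, 2.323, 0.0]
ft_force: [-0.4, -0.2, 0.1]
width: 0.5
grasp_force: 0.3
```

>>> apply_moves(targets=[[-1,[0,0.04,0],[0,0,0]],[-1,[0,0,0],[0,0,0]],[-1,[0,0,0],[0,0,0]]])

```text
t: 23.7
ee_pos: [574.4, 188.9, 22.6]
orientation: [2.115, 2.323, 0.0]
ft_force: [0.0, 0.3, 0.7]
width: 0.8
grasp_force: 0.0
```

>>> apply_moves(targets=[[-1,[0,0.04,0],[0,0,0]],[-1,[0,0.04,0],[0,0,0]],[-1,[0,0,0],[0,0,0]]])

```text
t: 24.08
ee_pos: [578.6, 189.3, 22.6]
orientation: [2.115, 2.323, 0.0]
ft_force: [-0.3, 1.1, -0.1]
width: 0.7
grasp_force: 0.0
```

>>> apply_moves(targets=[[-1,[0,0.04,0],[0,0,0]],[-1,[0,0.02,0],[0,0,0]],[-1,[0,0,0],[0,0,0]]])

```text
t: 24.45
ee_pos: [581.6, 189.5, 22.6]
orientation: [2.115, 2.323, 0.0]
ft_force: [-0.9, -0.6, 0.8]
width: 0.4
grasp_force: 0.0
```

```bash
python3 look.py c2
```

```text
243 [ 4.3 28.9] [-4.  29.6] [ 27.1 111.8] 85.5
82 [-15.    9.5] [-12.2   9.2] [ 9.  99.3] 85.3
[581.5 189.6  22.6] [-56.  -39.7] 0.39154318910946384 24.5
```

View pics/c2.png

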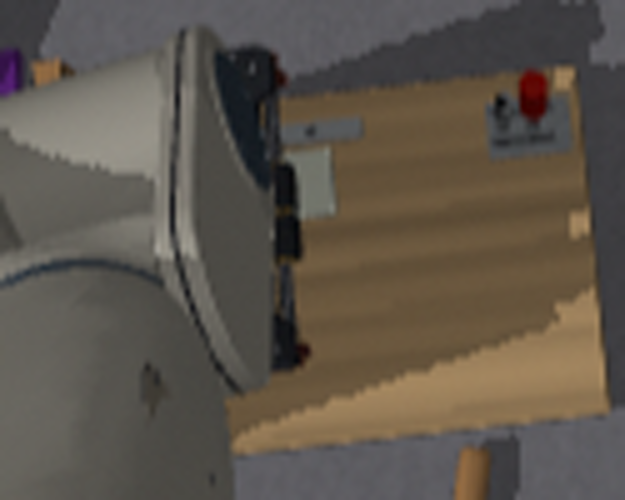

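The top crop shows the blank's visible part at about (310,183), some 5 mm short of the back fence. Pushing on until contact.

>>> apply_moves(targets=[[-1,[0,0.04,0],[0,0,0]],[-1,[0,0,0],[0,0,0]],[-1,[0,0,0],[0,0,0]]])

```text
t: 24.88
ee_pos: [583.4, 189.8, 22.6]
orientation: [2.115, 2.323, 0.0]
ft_force: [0.1, -1.3, 0.4]
width: 0.6
grasp_force: 0.0
```

>>> apply_moves(targets=[[-1,[0,0.03,0],[0,0,0]],[-1,[0,0,0],[0,0,0]],[-1,[0,0,0],[0,0,0]]])

```text
t: 25.25
ee_pos: [584.9, 189.9, 22.6]
orientation: [2.115, 2.323, 0.0]
ft_force: [-0.2, 0.7, 1.2]
width: 0.3
grasp_force: 0.0
```

>>> apply_moves(targets=[[-1,[0,0.03,0],[0,0,0]],[-1,[0,0,0],[0,0,0]],[-1,[0,0,0],[0,0,0]]])

```text
t: 25.62
ee_pos: [586.5, 190.0, 22.6]
orientation: [2.115, 2.323, 0.0]
ft_force: [-0.6, -0.3, -0.5]
width: 0.5
grasp_force: 0.0
```

>>> apply_moves(targets=[[-1,[0,0.03,0],[0,0,0]],[-1,[0,0,0],[0,0,0]],[-1,[0,0,0],[0,0,0]]])

```text
t: 26.0
ee_pos: [586.7, 189.9, 22.4]
orientation: [-2.114, -2.322, 0.003]
ft_force: [-5.6, -0.7, 3.5]
width: 0.6
grasp_force: 2.6
```

>>> apply_moves(targets=[[-1,[0,0.03,0],[0,0,0]],[-1,[0,0,0],[0,0,0]],[-1,[0,0,0],[0,0,0]]])

```text
t: 26.38
ee_pos: [586.7, 189.9, 22.2]
orientation: [-2.113, -2.321, 0.007]
ft_force: [-9.1, 0.1, 6.8]
width: 0.2
grasp_force: 4.7
```

>>> apply_moves(targets=[[-1,[0,0.03,0],[0,0,0]],[-1,[0,0,0],[0,0,0]],[-1,[0,0,0],[0,0,0]]])

```text
t: 26.75
ee_pos: [586.8, 189.9, 22.2]
orientation: [-2.112, -2.319, 0.01]
ft_force: [-14.3, -0.8, 10.4]
width: 0.4
grasp_force: 6.9
```

>>> apply_moves(targets=[[-1,[0,-0.3,0],[0,0,0]],[-1,[0,-0.1,-0.3],[0,0,0]],[0.3,[0,0,-0.8],[0,0,0]],[0.3,[0,0,-0.8],[0,0,0]],[0.3,[0,0,-0.8],[0,0,0]],[0.3,[0,0,-0.4],[0,0,0]],[0.3,[0,0,0],[0,0,0]],[0.3,[0,0,0],[0,0,0]]])

```text
t: 27.75
ee_pos: [570.6, 188.4, 177.2]
orientation: [-2.115, -2.323, 0.0]
ft_force: [-0.0, 0.5, 0.0]
width: 55.5
grasp_force: 0.0
```

```bash
python3 -c "
from h import *
plan([(527,-322.5,175,-3,.3),(527,-322.5,60,-3,.3)],step=44)"
```

```text
[[0.3,[-0.841,-0.152,0.004],[0,0,0.0077]],[0.3,[-0.843,-0.142,0.004],[0,0,0.0077]],[0.3,[-0.844,-0.131,0.004],[0,0,0.0077]],[0.3,[-0.846,-0.121,0.004],[0,0,0.0077]],[0.3,[-0.847,-0.111,0.004],[0,0,0.0077]],[0.3,[-0.849,-0.1,0.004],[0,0,0.0077]],[0.3,[-0.85,-0.09,0.004],[0,0,0.0077]],[0.3,[-0.851,-0.08,0.004],[0,0,0.0077]]]
[[0.3,[-0.852,-0.069,0.004],[0,0,0.0077]],[0.3,[-0.853,-0.059,0.004],[0,0,0.0077]],[0.3,[-0.853,-0.049,0.004],[0,0,0.0077]],[0.3,[-0.854,-0.038,0.004],[0,0,0.0077]],[0.3,[0.0,0.0,0.767],[0,0,-0.0]],[0.3,[0.0,0.0,0.767],[0,0,-0.0]],[0.3,[0.0,0.0,0.767],[0,0,-0.0]]]
15
```

>>> apply_moves(targets=[[0.3,[-0.841,-0.152,0],[0,0,0.0077]],[0.3,[-0.843,-0.142,0],[0,0,0.0077]],[0.3,[-0.844,-0.131,0],[0,0,0.0077]],[0.3,[-0.846,-0.121,0],[0,0,0.0077]],[0.3,[-0.847,-0.111,0],[0,0,0.0077]],[0.3,[-0.849,-0.1,0],[0,0,0.0077]],[0.3,[-0.85,-0.09,0],[0,0,0.0077]],[0.3,[-0.851,-0.08,0],[0,0,0.0077]]])

```text
t: 28.75
ee_pos: [541.0, -153.3, 176.2]
orientation: [-2.224, -2.216, 0.002]
ft_force: [0.6, 0.2, -0.8]
width: 56.9
grasp_force: 0.0
```

>>> apply_moves(targets=[[0.3,[-0.852,-0.069,0],[0,0,0.0077]],[0.3,[-0.853,-0.059,0],[0,0,0.0077]],[0.3,[-0.853,-0.049,0],[0,0,0.0077]],[0.3,[-0.854,-0.038,0],[0,0,0.0077]],[0.3,[0,0,0.75],[0,0,0]],[0.3,[0,0,0.75],[0,0,0]],[0.3,[0,0,0.75],[0,0,0]],[0.3,[0,0,0],[0,0,0]]])

```text
t: 29.75
ee_pos: [524.7, -320.7, 61.1]
orientation: [-2.272, -2.158, 0.003]
ft_force: [-0.3, 0.0, 0.1]
width: 57.2
grasp_force: 0.0
```

>>> apply_moves(targets=[[0.3,[0,0,0],[0,0,0]],[0.3,[0,0,0],[0,0,0]]])

```text
t: 30.0
ee_pos: [528.5, -322.9, 66.6]
orientation: [2.276, 2.162, 0.001]
ft_force: [0.4, -0.4, 0.9]
width: 56.9
grasp_force: 0.0
```

```bash
sed -i 's/<22)&(c.min(2)>110)/<30)\&(c.min(2)>100)/' look.py; python3 look.py c3; python3 -c "
from h import *
plan([(527,-322.5,18.7,-3,.3)],step=44)"
```

```text
276 [-20.6 -39.7] [-18.7 -37.7] [78.4 37.8] 89.8
[ 528.4 -323.    66.7] [-156.9 -544.9] 57.00261118767817 30.05
[[0.3,[0.004,-0.014,0.48],[0,0,0.0002]],[0.3,[0.004,-0.014,0.48],[0,0,0.0002]]]
2
```

View pics/c3.png

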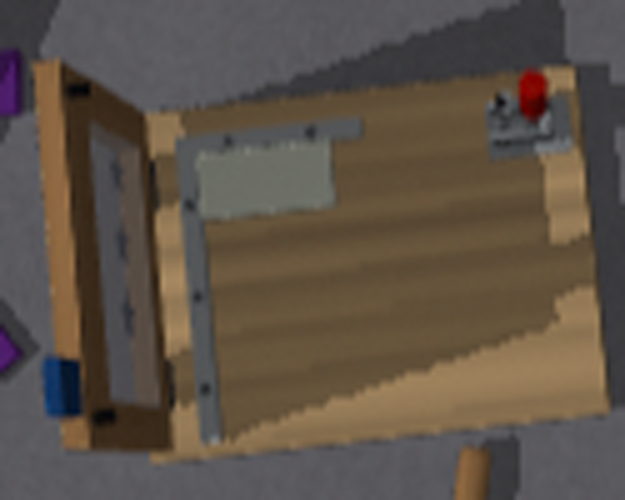

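The top crop shows the first blank seated in the fence corner at (265,180), measured at (-20.6,-39.7) in the corner frame, square. Taking the second.

>>> apply_moves(targets=[[0.3,[0,-0.02,0.4],[0,0,0]],[0.3,[0,0,0.4],[0,0,0]],[0.3,[0,0,0.15],[0,0,0]],[0.3,[0,0,0],[0,0,0]],[-0.4,[0,0,0],[0,0,0]],[-0.4,[0,0,0],[0,0,0]],[-0.4,[0,0,0],[0,0,0]],[-0.4,[0,0,0],[0,0,0]]])

```text
t: 31.05
ee_pos: [526.5, -322.3, 17.6]
orientation: [2.278, 2.163, -0.0]
ft_force: [0.1, 0.3, -0.4]
width: 39.5
grasp_force: 30.0
```

```bash
python3 -c "
from h import *
o=ctrl.get_obs();p=o['ee_pos'];w=jw(-86,-61);print(p,w)
plan([(*p[:2],150,-3,-.4),(*w,150,5.4,-.4),(*w,55,5.4,-.4)],step=44)"
```

```text
[ 526.48299921 -322.33658216   17.64376307] [553.60522777 165.4971994 ]
[[-0.4,[0.0,0.0,-0.662],[0,0,0.0001]],[-0.4,[0.0,0.0,-0.662],[0,0,0.0001]],[-0.4,[0.0,0.0,-0.662],[0,0,0.0001]],[-0.4,[0.0,0.0,-0.662],[0,0,0.0001]],[-0.4,[0.814,0.003,-0.0],[0,0,-0.0078]],[-0.4,[0.814,0.013,-0.0],[0,0,-0.0078]],[-0.4,[0.814,0.022,-0.0],[0,0,-0.0078]],[-0.4,[0.814,0.032,-0.0],[0,0,-0.0078]]]
[[-0.4,[0.813,0.042,-0.0],[0,0,-0.0078]],[-0.4,[0.813,0.052,-0.0],[0,0,-0.0078]],[-0.4,[0.812,0.062,-0.0],[0,0,-0.0078]],[-0.4,[0.811,0.072,-0.0],[0,0,-0.0078]],[-0.4,[0.81,0.082,-0.0],[0,0,-0.0078]],[-0.4,[0.809,0.092,-0.0],[0,0,-0.0078]],[-0.4,[0.808,0.102,-0.0],[0,0,-0.0078]],[-0.4,[0.807,0.112,-0.0],[0,0,-0.0078]]]
[[-0.4,[0.0,0.0,0.633],[0,0,-0.0]],[-0.4,[0.0,0.0,0.633],[0,0,-0.0]],[-0.4,[0.0,0.0,0.633],[0,0,-0.0]]]
19
```

>>> apply_moves(targets=[[-0.4,[0,0,-0.66],[0,0,0]],[-0.4,[0,0,-0.66],[0,0,0]],[-0.4,[0,0,-0.66],[0,0,0]],[-0.4,[0,0,-0.66],[0,0,0]],[-0.4,[0.814,0.003,0],[0,0,-0.0078]],[-0.4,[0.814,0.013,0],[0,0,-0.0078]],[-0.4,[0.814,0.022,0],[0,0,-0.0078]],[-0.4,[0.814,0.032,0],[0,0,-0.0078]]])

```text
t: 32.05
ee_pos: [535.3, -158.5, 149.7]
orientation: [2.224, 2.218, 0.0]
ft_force: [0.5, -0.0, -0.7]
width: 39.6
grasp_force: 30.0
```

>>> apply_moves(targets=[[-0.4,[0.813,0.042,0],[0,0,-0.0078]],[-0.4,[0.813,0.052,0],[0,0,-0.0078]],[-0.4,[0.812,0.062,0],[0,0,-0.0078]],[-0.4,[0.811,0.072,0],[0,0,-0.0078]],[-0.4,[0.81,0.082,0],[0,0,-0.0078]],[-0.4,[0.809,0.092,0],[0,0,-0.0078]],[-0.4,[0.808,0.102,0],[0,0,-0.0078]],[-0.4,[0.807,0.112,0],[0,0,-0.0078]]])

```text
t: 33.05
ee_pos: [553.1, 166.9, 149.7]
orientation: [2.112, 2.325, 0.0]
ft_force: [0.9, -0.4, -0.4]
width: 39.8
grasp_force: 30.0
```

>>> apply_moves(targets=[[-0.4,[0,0,0.63],[0,0,0]],[-0.4,[0,0,0.63],[0,0,0]],[-0.4,[0,0,0.63],[0,0,0]],[-0.4,[0,0,0],[0,0,0]],[-0.4,[0,0,0],[0,0,0]],[-0.4,[0,0,0],[0,0,0]],[-0.4,[0,0,0],[0,0,0]]])

```text
t: 33.92
ee_pos: [553.9, 165.7, 56.2]
orientation: [2.112, 2.324, 0.003]
ft_force: [0.8, -0.4, -0.3]
width: 39.6
grasp_force: 30.0
```

```bash
python3 -c "
from h import *
o=ctrl.get_obs();print(o['ee_pos'],wj(o['ee_pos']),o['width'])
plan([(*jw(-86,-60),22,5.4,-.4)],step=20)"
```

```text
[553.86134369 165.6574018   56.22764184] [-85.72997791 -60.86454431] 39.64754590438866
[[-0.4,[0.009,-0.003,0.342],[0,0,0.0003]],[-0.4,[0.009,-0.003,0.342],[0,0,0.0003]]]
2
```

>>> apply_moves(targets=[[-0.4,[0,0,0.34],[0,0,0]],[-0.4,[0,0,0.34],[0,0,0]],[-0.4,[0,0,0.02],[0,0,0]],[-0.4,[0.1,0,0],[0,0,0]],[-0.4,[0.1,0,0],[0,0,0]],[-0.4,[0.1,0,0],[0,0,0]],[-0.4,[0.04,0,0],[0,0,0]],[-0.4,[0,0,0],[0,0,0]]])

```text
t: 34.92
ee_pos: [551.5, 182.7, 20.1]
orientation: [2.113, 2.325, 0.0]
ft_force: [-0.2, 0.1, 0.1]
width: 39.9
grasp_force: 30.0
```

>>> apply_moves(targets=[[-0.4,[0.02,0,0],[0,0,0]],[-0.4,[0,0,0],[0,0,0]],[-0.4,[0,0,0],[0,0,0]]])

```text
t: 35.3
ee_pos: [551.5, 183.3, 20.1]
orientation: [2.113, 2.325, 0.0]
ft_force: [-0.2, 0.1, -0.5]
width: 39.8
grasp_force: 30.0
```

>>> apply_moves(targets=[[-0.4,[0.03,0,0],[0,0,0]],[-0.4,[0,0,0],[0,0,0]],[-0.4,[0,0,0],[0,0,0]]])

```text
t: 35.67
ee_pos: [551.3, 184.9, 20.1]
orientation: [2.113, 2.325, -0.0]
ft_force: [0.1, -0.5, -0.7]
width: 39.7
grasp_force: 30.0
```

>>> apply_moves(targets=[[-0.4,[0.03,0,0],[0,0,0]],[-0.4,[0,0,0],[0,0,0]],[-0.4,[0,0,0],[0,0,0]]])

```text
t: 36.05
ee_pos: [551.1, 186.4, 20.1]
orientation: [-2.113, -2.325, 0.0]
ft_force: [0.0, 1.2, -1.2]
width: 39.8
grasp_force: 30.0
```

>>> apply_moves(targets=[[-0.4,[0.03,0,0.01],[0,0,0]],[-0.4,[0,0,0],[0,0,0]],[-0.4,[0,0,0],[0,0,0]]])

```text
t: 36.42
ee_pos: [551.0, 187.9, 19.6]
orientation: [2.113, 2.325, -0.0]
ft_force: [0.0, 0.8, 0.2]
width: 39.8
grasp_force: 30.0
```

>>> apply_moves(targets=[[-0.4,[0.03,0,0.01],[0,0,0]],[-0.4,[0,0,0],[0,0,0]],[-0.4,[0,0,0],[0,0,0]]])

```text
t: 36.8
ee_pos: [551.0, 188.5, 19.2]
orientation: [2.112, 2.325, -0.001]
ft_force: [1.8, -7.1, 1.9]
width: 40.1
grasp_force: 30.0
```

>>> apply_moves(targets=[[-0.4,[0.03,0,0],[0,0,0]],[-0.4,[0,0,0],[0,0,0]],[-0.4,[0,0,0],[0,0,0]]])

```text
t: 37.17
ee_pos: [551.0, 188.6, 19.2]
orientation: [2.111, 2.324, -0.003]
ft_force: [2.0, -13.7, 2.6]
width: 39.8
grasp_force: 30.0
```

>>> apply_moves(targets=[[0.15,[0,0,0],[0,0,0]],[0.15,[0,0,0],[0,0,0]],[0.15,[0,0,-0.4],[0,0,0]],[0.15,[0,0,-0.5],[0,0,0]],[-1,[-0.08,-0.42,0],[0,0,0]],[-1,[0,-0.4,0],[0,0,0]],[-1,[0,0,0],[0,0,0]],[-1,[0,0,0],[0,0,0]]])

```text
t: 38.17
ee_pos: [511.6, 183.5, 65.0]
orientation: [2.112, 2.324, 0.003]
ft_force: [0.2, 0.3, 0.7]
width: 14.0
grasp_force: 0.0
```

```bash
python3 look.py
```

```text
161 [-17.3 -54.8] [-19.  -37.9] [38.2 78.1] 0.1
144 [-97.   25.8] [-88.5  25.7] [ 11.6 152. ] 87.7
235 [-86.5  41.9] [-89.6  42.4] [ 15.  151.4] 85.5
127 [-84.5 -61.4] [-84.8 -59.5] [35.8 35.4] 1.9
[511.6 183.5  64.8] [-126.1  -39.2] 10.304064028921962 38.225
```

>>> apply_moves(targets=[[-1,[0,0,0.4],[0,0,0]],[-1,[0,0,0.4],[0,0,0]],[-1,[0,0,0.04],[0,0,0]],[-1,[0,0,0],[0,0,0]],[-1,[0,0.14,0],[0,0,0]],[-1,[0,0.16,0],[0,0,0]],[-1,[0,0.1,0],[0,0,0]],[-1,[0,0.08,0],[0,0,0]]])

```text
t: 39.22
ee_pos: [534.7, 185.3, 22.2]
orientation: [2.113, 2.325, 0.0]
ft_force: [0.5, 0.0, -0.0]
width: 0.4
grasp_force: 0.2
```

>>> apply_moves(targets=[[-1,[0,0.06,0],[0,0,0]],[-1,[0,0.04,0],[0,0,0]],[-1,[0,0.04,0],[0,0,0]],[-1,[0,0,0],[0,0,0]],[-1,[0,0,0],[0,0,0]]])

```text
t: 39.85
ee_pos: [541.1, 185.9, 22.1]
orientation: [2.113, 2.325, 0.0]
ft_force: [-0.4, -0.2, -0.6]
width: 0.3
grasp_force: 0.0
```

>>> apply_moves(targets=[[-1,[0,0.03,0],[0,0,0]],[-1,[0,0,0],[0,0,0]],[-1,[0,0,0],[0,0,0]]])

```text
t: 40.22
ee_pos: [542.7, 186.1, 22.1]
orientation: [2.113, 2.325, 0.0]
ft_force: [0.2, -0.1, -0.3]
width: 0.3
grasp_force: 0.0
```

>>> apply_moves(targets=[[-1,[0,0.03,0],[0,0,0]],[-1,[0,0,0],[0,0,0]],[-1,[0,0,0],[0,0,0]]])

```text
t: 40.6
ee_pos: [544.2, 186.3, 22.1]
orientation: [2.113, 2.325, 0.0]
ft_force: [-0.6, 0.5, 0.7]
width: 0.6
grasp_force: 0.0
```

```bash
python3 look.py
```

```text
100 [-51.1   9.9] [-46.9   9. ] [  9.  119.6] 85.3
300 [-41.1  31.5] [-48.9  31.7] [ 30. 111.] 85.4
106 [-20.3 -64.4] [-19.  -65.2] [26.9 36.4] 85.1
84 [-62.4 -66.9] [-63.5 -64.8] [38.5 24. ] 2.1
[544.2 186.2  22.1] [-93.4 -39.5] 0.43318343737586207 40.65
```

>>> apply_moves(targets=[[-1,[0,0.03,0],[0,0,0]],[-1,[0,0.02,0],[0,0,0]],[-1,[0,0,0],[0,0,0]]])

```text
t: 41.02
ee_pos: [546.7, 186.5, 22.1]
orientation: [2.113, 2.325, 0.0]
ft_force: [0.4, 0.5, -1.1]
width: 0.3
grasp_force: 0.0
```

>>> apply_moves(targets=[[-1,[0,0.03,0],[0,0,0]],[-1,[0,0.02,0],[0,0,0]],[-1,[0,0,0],[0,0,0]]])

```text
t: 41.4
ee_pos: [546.9, 186.4, 21.8]
orientation: [-2.111, -2.323, 0.006]
ft_force: [-6.5, 0.9, 4.2]
width: 0.4
grasp_force: 3.5
```

>>> apply_moves(targets=[[-1,[0,0.03,0],[0,0,0]],[-1,[0,0.0,0],[0,0,0]],[-1,[0,0,0],[0,0,0]]])

```text
t: 41.78
ee_pos: [546.9, 186.3, 21.6]
orientation: [-2.11, -2.322, 0.01]
ft_force: [-10.3, 1.1, 9.1]
width: 0.7
grasp_force: 5.5
```

>>> apply_moves(targets=[[-1,[0,-0.3,0],[0,0,0]],[-1,[0,-0.1,-0.3],[0,0,0]],[0.3,[0,0,-0.8],[0,0,0]],[0.3,[0,0,-0.8],[0,0,0]],[0.3,[0,0,-0.6],[0,0,0]],[0.3,[0,0,0],[0,0,0]],[0.3,[0,0,0],[0,0,0]],[0.3,[0,0,0],[0,0,0]]])

```text
t: 42.78
ee_pos: [529.9, 184.7, 146.0]
orientation: [-2.112, -2.324, 0.003]
ft_force: [-0.4, 1.1, -1.1]
width: 55.5
grasp_force: 0.0
```

```bash
python3 -c "
from h import *
p=ctrl.get_obs()['ee_pos']
plan([(434.2,-315.8,p[2],-3,.3)],step=44)"
```

```text
[[0.3,[-0.815,-0.238,-0.0],[0,0,0.0078]],[0.3,[-0.818,-0.228,-0.0],[0,0,0.0078]],[0.3,[-0.821,-0.218,-0.0],[0,0,0.0078]],[0.3,[-0.823,-0.208,-0.0],[0,0,0.0078]],[0.3,[-0.826,-0.198,-0.0],[0,0,0.0078]],[0.3,[-0.828,-0.188,-0.0],[0,0,0.0078]],[0.3,[-0.831,-0.177,-0.0],[0,0,0.0078]],[0.3,[-0.833,-0.167,-0.0],[0,0,0.0078]]]
[[0.3,[-0.835,-0.157,-0.0],[0,0,0.0078]],[0.3,[-0.836,-0.147,-0.0],[0,0,0.0078]],[0.3,[-0.838,-0.136,-0.0],[0,0,0.0078]],[0.3,[-0.84,-0.126,-0.0],[0,0,0.0078]]]
12
```

>>> apply_moves(targets=[[0.3,[-0.815,-0.238,0],[0,0,0.0078]],[0.3,[-0.818,-0.228,0],[0,0,0.0078]],[0.3,[-0.821,-0.218,0],[0,0,0.0078]],[0.3,[-0.823,-0.208,0],[0,0,0.0078]],[0.3,[-0.826,-0.198,0],[0,0,0.0078]],[0.3,[-0.828,-0.188,0],[0,0,0.0078]],[0.3,[-0.831,-0.177,0],[0,0,0.0078]],[0.3,[-0.833,-0.167,0],[0,0,0.0078]]])

```text
t: 43.78
ee_pos: [466.1, -149.9, 146.1]
orientation: [-2.224, -2.217, 0.001]
ft_force: [0.7, 0.6, 0.6]
width: 56.9
grasp_force: 0.0
```

>>> apply_moves(targets=[[0.3,[-0.835,-0.157,0],[0,0,0.0078]],[0.3,[-0.836,-0.147,0],[0,0,0.0078]],[0.3,[-0.838,-0.136,0],[0,0,0.0078]],[0.3,[-0.84,-0.126,0],[0,0,0.0078]],[0.3,[0,0,0.8],[0,0,0]],[0.3,[0,0,0.6],[0,0,0]],[0.3,[0,0,0],[0,0,0]],[0.3,[0,0,0],[0,0,0]]])

```text
t: 44.78
ee_pos: [435.4, -315.6, 77.3]
orientation: [-2.278, -2.163, 0.0]
ft_force: [0.1, -0.1, 0.2]
width: 57.1
grasp_force: 0.0
```

>>> apply_moves(targets=[[0.3,[0,0,0],[0,0,0]],[0.3,[0,0,0],[0,0,0]]])

```text
t: 45.02
ee_pos: [435.8, -315.8, 78.1]
orientation: [2.277, 2.162, 0.0]
ft_force: [-0.6, -0.2, -0.5]
width: 57.1
grasp_force: 0.0
```

```bash
python3 look.py; python3 -c "
from h import *
d=img('side')
for m in ctrl.pinpoint('blank1','side'): print(round(m['score'],2),ray(d,m['xy'],15).round(1))
plan([(434.2,-315.8,18,-3,.3)],step=44)"
```

```text
632 [-40.1 -38.1] [-39.  -37.8] [78.2 78.5] 0.1
[ 435.6 -315.8   77.9] [-248.6 -529.1] 57.251999059102495 45.075
0.82 [ 423.7 -329.4   15. ]
0.72 [ 374.2 -605.8   15. ]
0.64 [570.4 205.1  15. ]
0.64 [ 332.1 -121.2   15. ]
[[0.3,[-0.002,-0.012,0.596],[0,0,0.0003]],[0.3,[-0.002,-0.012,0.596],[0,0,0.0003]]]
2
```

>>> apply_moves(targets=[[0.3,[0,-0.02,0.5],[0,0,0]],[0.3,[0,0,0.5],[0,0,0]],[0.3,[0,0,0.18],[0,0,0]],[0.3,[0,0,0],[0,0,0]],[-0.4,[0,0,0],[0,0,0]],[-0.4,[0,0,0],[0,0,0]],[-0.4,[0,0,0],[0,0,0]],[-0.4,[0,0,0],[0,0,0]]])

```text
t: 46.18
ee_pos: [434.6, -315.9, 18.8]
orientation: [2.277, 2.162, 0.0]
ft_force: [-0.0, -0.5, 6.1]
width: 39.8
grasp_force: 30.0
```

```bash
python3 -c "
from h import *
o=ctrl.get_obs();p=o['ee_pos'];w=jw(-127,-61);print(p,w)
plan([(*p[:2],150,-3,-.4),(*w,150,5.4,-.4),(*w,55,5.4,-.4)],step=44)"
```

```text
[ 434.61227565 -315.85334041   18.84740632] [512.78623243 161.64887255]
[[-0.4,[0.0,0.0,-0.874],[0,0,0.0001]],[-0.4,[0.0,0.0,-0.874],[0,0,0.0001]],[-0.4,[0.0,0.0,-0.874],[0,0,0.0001]],[-0.4,[0.874,0.097,-0.0],[0,0,-0.0085]],[-0.4,[0.873,0.108,-0.0],[0,0,-0.0085]],[-0.4,[0.872,0.12,-0.0],[0,0,-0.0085]],[-0.4,[0.87,0.131,-0.0],[0,0,-0.0085]],[-0.4,[0.868,0.143,-0.0],[0,0,-0.0085]]]
[[-0.4,[0.866,0.155,-0.0],[0,0,-0.0085]],[-0.4,[0.864,0.166,-0.0],[0,0,-0.0085]],[-0.4,[0.862,0.178,-0.0],[0,0,-0.0085]],[-0.4,[0.859,0.189,-0.0],[0,0,-0.0085]],[-0.4,[0.857,0.2,-0.0],[0,0,-0.0085]],[-0.4,[0.854,0.212,-0.0],[0,0,-0.0085]],[-0.4,[0.0,0.0,0.633],[0,0,-0.0]],[-0.4,[0.0,0.0,0.633],[0,0,-0.0]]]
[[-0.4,[0.0,0.0,0.633],[0,0,-0.0]]]
17
```

>>> apply_moves(targets=[[-0.4,[0,0,-0.87],[0,0,0]],[-0.4,[0,0,-0.87],[0,0,0]],[-0.4,[0,0,-0.87],[0,0,0]],[-0.4,[0.874,0.097,0],[0,0,-0.0085]],[-0.4,[0.873,0.108,0],[0,0,-0.0085]],[-0.4,[0.872,0.12,0],[0,0,-0.0085]],[-0.4,[0.87,0.131,0],[0,0,-0.0085]],[-0.4,[0.868,0.143,0],[0,0,-0.0085]]])

```text
t: 47.18
ee_pos: [469.5, -97.0, 148.7]
orientation: [2.204, 2.238, 0.0]
ft_force: [0.6, -0.2, -1.0]
width: 39.6
grasp_force: 30.0
```

>>> apply_moves(targets=[[-0.4,[0.866,0.155,0],[0,0,-0.0085]],[-0.4,[0.864,0.166,0],[0,0,-0.0085]],[-0.4,[0.862,0.178,0],[0,0,-0.0085]],[-0.4,[0.859,0.189,0],[0,0,-0.0085]],[-0.4,[0.857,0.2,0],[0,0,-0.0085]],[-0.4,[0.854,0.212,0],[0,0,-0.0085]],[-0.4,[0,0,0.63],[0,0,0]],[-0.4,[0,0,0.63],[0,0,0]]])

```text
t: 48.18
ee_pos: [512.2, 163.0, 85.2]
orientation: [2.111, 2.326, 0.002]
ft_force: [-1.4, -0.1, -1.1]
width: 40.1
grasp_force: 30.0
```

>>> apply_moves(targets=[[-0.4,[0,0,0.63],[0,0,0]],[-0.4,[0,0,0],[0,0,0]],[-0.4,[0,0,0],[0,0,0]],[-0.4,[0,0,0],[0,0,0]],[-0.4,[0,0,0],[0,0,0]]])

```text
t: 48.8
ee_pos: [512.7, 162.3, 55.2]
orientation: [2.113, 2.324, 0.003]
ft_force: [-0.0, -0.2, -2.1]
width: 39.4
grasp_force: 30.0
```

```bash
python3 -c "
from h import *
o=ctrl.get_obs();print(o['ee_pos'],wj(o['ee_pos']),o['width'])
plan([(*jw(-127,-60),22.5,5.4,-.4)],step=20)"
```

```text
[512.66672399 162.25199238  55.17374554] [-127.06237103  -60.38832553] 39.38521258811128
[[-0.4,[0.004,0.001,0.327],[0,0,0.0003]],[-0.4,[0.004,0.001,0.327],[0,0,0.0003]]]
2
```

>>> apply_moves(targets=[[-0.4,[0,0,0.33],[0,0,0]],[-0.4,[0,0,0.32],[0,0,0]],[-0.4,[0,0,0.0],[0,0,0]],[-0.4,[0.1,0,0],[0,0,0]],[-0.4,[0.1,0,0],[0,0,0]],[-0.4,[0.1,0,0],[0,0,0]],[-0.4,[0.04,0,0],[0,0,0]],[-0.4,[0,0,0],[0,0,0]]])

```text
t: 49.8
ee_pos: [510.4, 179.3, 21.7]
orientation: [2.113, 2.325, 0.0]
ft_force: [0.4, -0.4, -1.0]
width: 39.7
grasp_force: 30.0
```

>>> apply_moves(targets=[[-0.4,[0.03,0,0],[0,0,0]],[-0.4,[0,0,0],[0,0,0]],[-0.4,[0,0,0],[0,0,0]]])

```text
t: 50.18
ee_pos: [510.3, 180.4, 21.6]
orientation: [2.113, 2.325, -0.0]
ft_force: [0.1, 0.3, -0.6]
width: 39.9
grasp_force: 30.0
```

>>> apply_moves(targets=[[-0.4,[0.04,0,0.01],[0,0,0]],[-0.4,[0,0,0],[0,0,0]],[-0.4,[0,0,0],[0,0,0]]])

```text
t: 50.55
ee_pos: [510.0, 182.5, 21.1]
orientation: [2.113, 2.325, 0.0]
ft_force: [-0.3, 0.5, -0.9]
width: 39.7
grasp_force: 30.0
```

>>> apply_moves(targets=[[-0.4,[0.03,0,0],[0,0,0]],[-0.4,[0,0,0],[0,0,0]],[-0.4,[0,0,0],[0,0,0]]])

```text
t: 50.92
ee_pos: [509.9, 184.0, 21.1]
orientation: [-2.113, -2.325, 0.0]
ft_force: [0.2, -0.9, -0.5]
width: 39.7
grasp_force: 30.0
```

>>> apply_moves(targets=[[-0.4,[0.03,0,0.01],[0,0,0]],[-0.4,[0,0,0],[0,0,0]],[-0.4,[0,0,0],[0,0,0]]])

```text
t: 51.3
ee_pos: [509.7, 185.5, 20.5]
orientation: [-2.113, -2.325, 0.0]
ft_force: [0.0, -0.5, -1.4]
width: 39.8
grasp_force: 30.0
```

>>> apply_moves(targets=[[-0.4,[0.03,0,0],[0,0,0]],[-0.4,[0,0,0],[0,0,0]],[-0.4,[0,0,0],[0,0,0]]])

```text
t: 51.68
ee_pos: [509.7, 185.8, 20.6]
orientation: [2.112, 2.325, -0.002]
ft_force: [1.6, -8.8, 0.4]
width: 39.7
grasp_force: 30.0
```

>>> apply_moves(targets=[[-0.4,[0.02,0,0],[0,0,0]],[-0.4,[0,0,0],[0,0,0]],[-0.4,[0,0,0],[0,0,0]]])

```text
t: 52.05
ee_pos: [509.7, 185.9, 20.6]
orientation: [2.111, 2.324, -0.003]
ft_force: [2.9, -13.4, 1.4]
width: 39.3
grasp_force: 30.0
```

>>> apply_moves(targets=[[0.15,[0,0,0],[0,0,0]],[0.15,[0,0,0],[0,0,0]],[0.15,[0,0,-0.4],[0,0,0]],[0.15,[0,0,-0.5],[0,0,0]],[-1,[-0.1,-0.42,0],[0,0,0]],[-1,[0,-0.4,0],[0,0,0]],[-1,[0,0,0],[0,0,0]],[-1,[0,0,0],[0,0,0]]])

```text
t: 53.05
ee_pos: [470.2, 179.6, 65.8]
orientation: [2.113, 2.324, 0.002]
ft_force: [0.9, -0.3, 0.7]
width: 14.0
grasp_force: 0.0
```

```bash
python3 look.py
```

```text
519 [-33.6 -42.3] [-39. -38.] [78.2 78.7] 0.1
195 [-120.8   43.4] [-121.    43.4] [ 17.9 100.4] 85.4
84 [-122.2   25.4] [-121.2   25.5] [  5.9 103.4] 85.4
137 [-125.8  -60.7] [-127.2  -59.4] [38.  36.4] 3.3
[470.4 179.6  65.8] [-167.6  -39.2] 9.810527808903608 53.1
```

>>> apply_moves(targets=[[-1,[0,0,0.4],[0,0,0]],[-1,[0,0,0.4],[0,0,0]],[-1,[0,0,0.06],[0,0,0]],[-1,[0,0,0],[0,0,0]],[-1,[0,0.14,0],[0,0,0]],[-1,[0,0.16,0],[0,0,0]],[-1,[0,0.14,0],[0,0,0]],[-1,[0,0.1,0],[0,0,0]]])

```text
t: 54.1
ee_pos: [496.7, 181.7, 22.8]
orientation: [2.113, 2.324, 0.001]
ft_force: [-1.3, -0.0, 0.5]
width: 0.5
grasp_force: 0.3
```

>>> apply_moves(targets=[[-1,[0,0.06,0],[0,0,0]],[-1,[0,0.04,0],[0,0,0]],[-1,[0,0.02,0],[0,0,0]],[-1,[0,0,0],[0,0,0]],[-1,[0,0,0],[0,0,0]]])

```text
t: 54.72
ee_pos: [502.0, 182.3, 22.6]
orientation: [2.113, 2.325, 0.0]
ft_force: [0.1, 0.1, 0.3]
width: 0.2
grasp_force: 0.0
```

>>> apply_moves(targets=[[-1,[0,0.03,0],[0,0,0]],[-1,[0,0,0],[0,0,0]],[-1,[0,0,0],[0,0,0]]])

```text
t: 55.1
ee_pos: [503.7, 182.4, 22.6]
orientation: [2.113, 2.325, 0.0]
ft_force: [-0.2, -0.1, 0.1]
width: 0.3
grasp_force: 0.0
```

>>> apply_moves(targets=[[-1,[0,0.03,0],[0,0,0]],[-1,[0,0,0],[0,0,0]],[-1,[0,0,0],[0,0,0]]])

```text
t: 55.48
ee_pos: [505.2, 182.5, 22.6]
orientation: [2.113, 2.325, 0.0]
ft_force: [0.4, 0.6, 0.6]
width: 0.6
grasp_force: 0.0
```

>>> apply_moves(targets=[[-1,[0,0.03,0],[0,0,0]],[-1,[0,0,0],[0,0,0]],[-1,[0,0,0],[0,0,0]]])

```text
t: 55.85
ee_pos: [506.6, 182.7, 22.6]
orientation: [2.113, 2.325, 0.0]
ft_force: [-0.3, 0.6, 0.2]
width: 1.0
grasp_force: 0.0
```

Contact is expected at x near 507.

>>> apply_moves(targets=[[-1,[0,0.03,0],[0,0,0]],[-1,[0,0,0],[0,0,0]],[-1,[0,0,0],[0,0,0]]])

```text
t: 56.22
ee_pos: [507.0, 182.6, 22.4]
orientation: [-2.113, -2.324, 0.003]
ft_force: [-5.5, -0.2, 3.1]
width: 0.7
grasp_force: 2.7
```

>>> apply_moves(targets=[[-1,[0,0.04,0],[0,0,0]],[-1,[0,0,0],[0,0,0]],[-1,[0,0,0],[0,0,0]]])

```text
t: 56.6
ee_pos: [507.1, 182.5, 22.2]
orientation: [-2.111, -2.322, 0.007]
ft_force: [-10.8, -0.1, 7.4]
width: 0.3
grasp_force: 5.3
```

>>> apply_moves(targets=[[-1,[0,-0.3,0],[0,0,0]],[-1,[0,-0.3,-0.3],[0,0,0]],[-1,[-0.6,-0.6,-0.8],[0,0,0]],[-1,[-0.8,-0.2,-0.8],[0,0,0]],[-1,[-0.8,0,0],[0,0,0]],[-1,[-0.8,0,0],[0,0,0]],[-1,[-0.8,0,0],[0,0,0]],[-1,[0,0,0],[0,0,0]]])

```text
t: 57.6
ee_pos: [459.1, -14.7, 117.9]
orientation: [2.116, 2.319, 0.002]
ft_force: [0.2, 0.1, -0.1]
width: 0.4
grasp_force: 0.0
```

```bash
python3 look.py c4; python3 -c "
from h import *
d=img('side');cv2.imwrite('pics/s2.png',cv2.resize(d['pixels'][85:300,140:350],None,fx=3.5,fy=2.79))
d=img('top')
for m in ctrl.pinpoint('done1','top'): print(m['score'],m['xy'],ray(d,m['xy'],20).round())
for m in ctrl.pinpoint('tab','top')+ctrl.pinpoint('tab','side'): print(m)
"
```

```text
957 [-60.4 -38.1] [-59. -38.] [118.4  78.6] 0.3
68 [-151.7  -92.1] [-150.9  -92.7] [ 8. 74.] 68.3
[458.7 -13.6 117.7] [-197.3 -230.4] 0.3109542189474363 57.65
0.94 [99.8, 150.7] [666. 387.  20.]
0.75 [122.0, 204.7] [502. 316.  20.]
0.74 [102.1, 194.8] [532. 377.  20.]
0.68 [214.4, 153.5] [652.  41.  20.]
0.63 [295.9, 191.4] [ 535. -201.   20.]
{'xy': [120.7, 206.1], 'score': 0.71}
{'xy': [177.7, 105.0], 'score': 0.74}
```

View pics/c4.png

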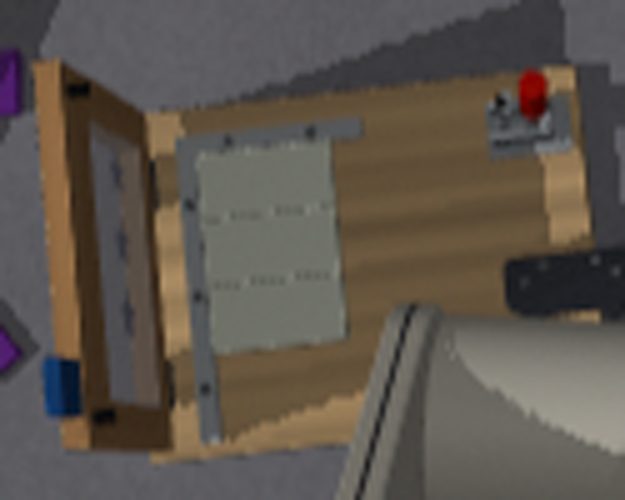

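View pics/s2.png

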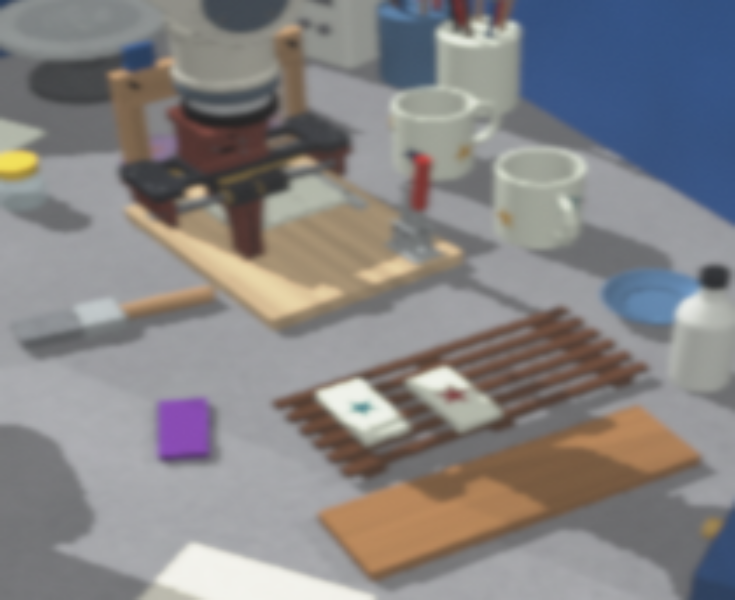

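The crops show the row flush at (265,245) in the top crop. The red-star tile is flat on the rack at (453,397) in the side crop; it was nudged but is still well inside the limits. The frame is up with its tab at (62,385), so I'll triangulate the tab next.

```bash
python3 - <<'E'
from h import *
T=img("top");S=img("side")
def blue(d,box):
    x0,y0,x1,y1=box;c=d["pixels"].astype(int)[y0:y1,x0:x1]
    m=((c[...,0]-c[...,2])>45).astype(np.uint8);k,l,st,ce=cv2.connectedComponentsWithStats(m);i=1+st[1:,4].argmax()
    print(st[i],ce[i]+[x0,y0]);return ce[i]+[x0,y0]
a=blue(T,(112,195,130,218));b=blue(S,(168,95,186,114))
def pm(d): return np.array(d["camera_matrix"])@np.array(d["view"])[:3]
X=cv2.triangulatePoints(pm(T),pm(S),a.reshape(2,1),b.reshape(2,1))[:,0];X=X[:3]/X[3]
print(X,wj(X),proj(T,X)-a,proj(S,X)-b)
for th in(1.45,1.57,1.7):
    p=(*jw(-145,30-185*np.cos(th)),36+185*np.sin(th));print(th,np.round(p),proj(T,p).round(1),proj(S,p).round(1))
E
```

```text
[ 7  7  4 11 40] [120.35 207.35]
[ 7  5  8  9 57] [178.87719298 103.9122807 ]
[484.69241949 250.53599459 224.76014372] [-146.62669564   30.13163891] [-0.06337052  0.16201471] [ 0.1191928 -0.0048674]
1.45 [488. 228. 220.] [129.8 206. ] [183.1 107.9]
1.57 [486. 250. 221.] [120.9 206.9] [179.6 104.9]
1.7 [484. 274. 219.] [111.6 208. ] [176.1 102.5]
```

```bash
python3 -c "
from h import *
w=jw(-145.5,30);p=ctrl.get_obs()['ee_pos'];print(p,w)
plan([(*p[:2],277,5.4,.2),(*w,277,5.4,.2)],step=45)"
```

```text
[458.37893117 -12.00090889 117.56740021] [485.8264969  250.51069033]
[[0.2,[0.0,0.0,-0.797],[0,0,0.0004]],[0.2,[0.0,0.0,-0.797],[0,0,0.0004]],[0.2,[0.0,0.0,-0.797],[0,0,0.0004]],[0.2,[0.0,0.0,-0.797],[0,0,0.0004]],[0.2,[0.863,0.173,-0.0],[0,0,-0.0]],[0.2,[0.863,0.173,-0.0],[0,0,-0.0]],[0.2,[0.863,0.173,-0.0],[0,0,-0.0]],[0.2,[0.863,0.173,-0.0],[0,0,-0.0]]]
[[0.2,[0.863,0.173,-0.0],[0,0,-0.0]],[0.2,[0.863,0.173,-0.0],[0,0,-0.0]]]
10
```

>>> apply_moves(targets=[[0.2,[0,0,-0.8],[0,0,0]],[0.2,[0,0,-0.8],[0,0,0]],[0.2,[0,0,-0.8],[0,0,0]],[0.2,[0,0,-0.8],[0,0,0]],[0.2,[0.86,0.173,0],[0,0,0]],[0.2,[0.86,0.173,0],[0,0,0]],[0.2,[0.86,0.173,0],[0,0,0]],[0.2,[0.86,0.173,0],[0,0,0]]])

```text
t: 59.0
ee_pos: [476.2, 163.7, 277.6]
orientation: [2.112, 2.325, 0.0]
ft_force: [0.2, -0.1, 0.6]
width: 52.7
grasp_force: 0.0
```

>>> apply_moves(targets=[[0.2,[0.86,0.173,0],[0,0,0]],[0.2,[0.86,0.173,0],[0,0,0]],[0.2,[0,0,0],[0,0,0]],[0.2,[0,0,0],[0,0,0]],[0.2,[0,0,0],[0,0,0]],[0.2,[0,0,0],[0,0,0]]])

```text
t: 59.75
ee_pos: [485.5, 248.1, 277.7]
orientation: [2.115, 2.323, -0.0]
ft_force: [-0.8, 0.2, 0.5]
width: 52.6
grasp_force: 0.0
```

```bash
python3 -c "
from h import *
w=jw(-145.5,30);p=ctrl.get_obs()['ee_pos'];print(p,wj(p))
plan([(*w,214,5.4,.2)],step=45)"
```

```text
[485.50212891 248.09465031 277.70504081] [-146.04970944   27.62507189]
[[0.2,[0.024,0.005,0.637],[0,0,-0.0001]],[0.2,[0.024,0.006,0.637],[0,0,-0.0001]]]
2
```

>>> apply_moves(targets=[[0.2,[0.05,0.01,0.5],[0,0,0]],[0.2,[0,0,0.5],[0,0,0]],[0.2,[0,0,0.26],[0,0,0]],[0.2,[0,0,0],[0,0,0]],[-0.6,[0,0,0],[0,0,0]],[-0.6,[0,0,0],[0,0,0]],[-0.6,[0,0,0],[0,0,0]],[-0.6,[0,0,0],[0,0,0]]])

```text
t: 60.75
ee_pos: [484.3, 251.5, 215.2]
orientation: [-2.112, -2.323, 0.003]
ft_force: [-6.5, -0.6, 6.5]
width: 29.8
grasp_force: 30.0
```

```bash
python3 - <<'E'
from h import *
o=ctrl.get_obs();p=o["ee_pos"];print(p,wj(p),o["width"],o["grasp_force"])
# arc rows from 1.57 to 0.03, tool x = jig +y, tool z = down
th=np.linspace(1.57,0.0,17);P=np.c_[-185*np.cos(th),185*np.sin(th)]
for d in np.diff(P,axis=0): print([-0.6,[round(d[0]/50,3),0,round(-d[1]/50,3)],[0,0,0]],end=",")
E
```

```text
[484.2661049  251.45163264 215.19546447] [-146.96518488   31.08324923] 29.81876345810379 29.99786764383316
[-0.6, [np.float64(-0.362), 0, np.float64(0.018)], [0, 0, 0]],[-0.6, [np.float64(-0.359), 0, np.float64(0.054)], [0, 0, 0]],[-0.6, [np.float64(-0.352), 0, np.float64(0.088)], [0, 0, 0]],[-0.6, [np.float64(-0.342), 0, np.float64(0.122)], [0, 0, 0]],[-0.6, [np.float64(-0.328), 0, np.float64(0.155)], [0, 0, 0]],[-0.6, [np.float64(-0.311), 0, np.float64(0.187)], [0, 0, 0]],[-0.6, [np.float64(-0.291), 0, np.float64(0.216)], [0, 0, 0]],[-0.6, [np.float64(-0.269), 0, np.float64(0.244)], [0, 0, 0]],[-0.6, [np.float64(-0.244), 0, np.float64(0.269)], [0, 0, 0]],[-0.6, [np.float64(-0.216), 0, np.float64(0.292)], [0, 0, 0]],[-0.6, [np.float64(-0.186), 0, np.float64(0.311)], [0, 0, 0]],[-0.6, [np.float64(-0.155), 0, np.float64(0.328)], [0, 0, 0]],[-0.6, [np.float64(-0.122), 0, np.float64(0.342)], [0, 0, 0]],[-0.6, [np.float64(-0.088), 0, np.float64(0.352)], [0, 0, 0]],[-0.6, [np.float64(-0.053), 0, np.float64(0.359)], [0, 0, 0]],[-0.6, [np.float64(-0.018), 0, np.float64(0.362)], [0, 0, 0]],
```

>>> apply_moves(targets=[[-0.6,[-0.362,0,0.018],[0,0,0]],[-0.6,[-0.359,0,0.054],[0,0,0]],[-0.6,[-0.352,0,0.088],[0,0,0]],[-0.6,[-0.342,0,0.122],[0,0,0]],[-0.6,[0,0,0],[0,0,0]]])

```text
t: 61.38
ee_pos: [491.3, 179.9, 200.4]
orientation: [-2.114, -2.323, 0.004]
ft_force: [-5.7, -3.5, 2.9]
width: 29.6
grasp_force: 30.0
```

>>> apply_moves(targets=[[-0.6,[-0.328,0,0.155],[0,0,0]],[-0.6,[-0.311,0,0.187],[0,0,0]],[-0.6,[-0.291,0,0.216],[0,0,0]],[-0.6,[-0.269,0,0.244],[0,0,0]],[-0.6,[0,0,0],[0,0,0]]])

```text
t: 62.0
ee_pos: [497.1, 120.0, 160.0]
orientation: [-2.113, -2.324, 0.005]
ft_force: [-4.3, -6.2, 1.3]
width: 29.6
grasp_force: 30.0
```

>>> apply_moves(targets=[[-0.6,[-0.244,0,0.269],[0,0,0]],[-0.6,[-0.216,0,0.292],[0,0,0]],[-0.6,[-0.186,0,0.311],[0,0,0]],[-0.6,[-0.155,0,0.328],[0,0,0]],[-0.6,[0,0,0],[0,0,0]]])

```text
t: 62.62
ee_pos: [501.0, 80.5, 99.5]
orientation: [-2.112, -2.324, 0.005]
ft_force: [-2.9, -6.6, -1.3]
width: 29.6
grasp_force: 30.0
```

>>> apply_moves(targets=[[-0.6,[-0.122,0,0.342],[0,0,0]],[-0.6,[-0.088,0,0.352],[0,0,0]],[-0.6,[-0.053,0,0.3],[0,0,0]],[-0.6,[-0.01,0,0.2],[0,0,0]],[-0.6,[0,0,0],[0,0,0]],[-0.6,[0,0,0],[0,0,0]]])

```text
t: 63.38
ee_pos: [502.3, 67.2, 40.2]
orientation: [-2.112, -2.325, 0.004]
ft_force: [-2.6, -7.8, -4.1]
width: 29.9
grasp_force: 30.0
```

>>> apply_moves(targets=[[-0.6,[0,0,0.07],[0,0,0]],[-0.6,[0,0,0.07],[0,0,0]],[-0.6,[0,0,0],[0,0,0]],[-0.6,[0,0,0],[0,0,0]]])

```text
t: 63.88
ee_pos: [502.3, 67.1, 33.4]
orientation: [-2.112, -2.325, 0.004]
ft_force: [-1.8, -8.2, -3.5]
width: 30.0
grasp_force: 30.0
```

>>> apply_moves(targets=[[-0.6,[0,0,0.06],[0,0,0]],[-0.6,[0,0,0],[0,0,0]],[-0.6,[0,0,0],[0,0,0]]])

```text
t: 64.25
ee_pos: [502.3, 67.2, 30.4]
orientation: [-2.112, -2.325, 0.004]
ft_force: [-3.7, -8.2, -1.2]
width: 29.6
grasp_force: 30.0
```

>>> apply_moves(targets=[[-0.6,[0,0,0.05],[0,0,0]],[-0.6,[0,0,0],[0,0,0]],[-0.6,[0,0,0],[0,0,0]]])

```text
t: 64.62
ee_pos: [502.3, 67.2, 28.0]
orientation: [-2.112, -2.325, 0.004]
ft_force: [-2.3, -7.6, -2.2]
width: 29.9
grasp_force: 30.0
```

>>> apply_moves(targets=[[-0.6,[0,0,0.05],[0,0,0]],[-0.6,[0,0,0],[0,0,0]],[-0.6,[0,0,0],[0,0,0]]])

```text
t: 65.0
ee_pos: [502.3, 67.3, 25.5]
orientation: [-2.112, -2.325, 0.004]
ft_force: [-3.7, -8.2, -1.0]
width: 29.7
grasp_force: 30.0
```

>>> apply_moves(targets=[[-0.6,[0,0,0.05],[0,0,0]],[-0.6,[0,0,0],[0,0,0]],[-0.6,[0,0,0],[0,0,0]]])

```text
t: 65.38
ee_pos: [502.3, 67.4, 23.0]
orientation: [-2.112, -2.324, 0.004]
ft_force: [-3.3, -7.5, -1.3]
width: 29.5
grasp_force: 30.0
```

```bash
python3 -c "
from h import *
d=img('side');cv2.imwrite('pics/s3.png',cv2.resize(d['pixels'][110:200,150:290],None,fx=5,fy=5,interpolation=2))
"
```

```text
(no output)
```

View pics/s3.png

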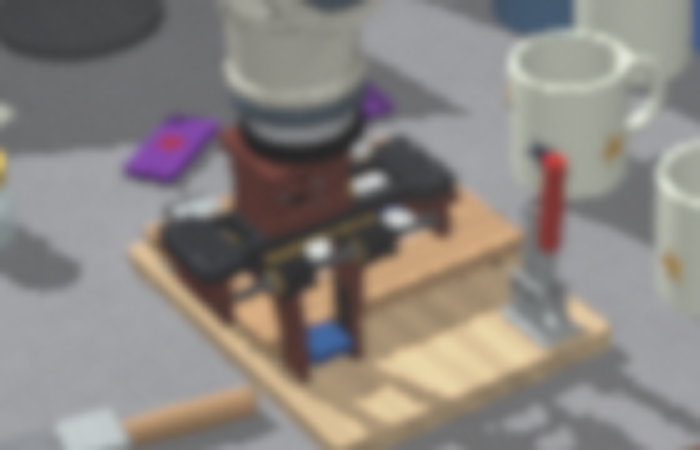

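The side crop shows the frame nearly shut, with the blue tab at (327,342) between the fingers. The pinch has slid down the tab, so I'll release and press from above with shut fingers.

>>> apply_moves(targets=[[0.1,[0,0,0],[0,0,0]],[0.1,[0,0,0],[0,0,0]],[0.1,[0,0,-0.4],[0,0,0]],[0.1,[0,0,-0.5],[0,0,0]],[-1,[0,0,0],[0,0,0]],[-1,[0,0,0],[0,0,0]],[-1,[0,0,0],[0,0,0]],[-1,[0,0,0],[0,0,0]]])

```text
t: 66.42
ee_pos: [502.9, 67.9, 67.5]
orientation: [-2.113, -2.324, 0.001]
ft_force: [0.0, -0.1, 1.1]
width: 11.9
grasp_force: 0.0
```

>>> apply_moves(targets=[[-1,[0,0,0.3],[0,0,0]],[-1,[0,0,0.1],[0,0,0]],[-1,[0,0,0],[0,0,0]],[-1,[0,0,0],[0,0,0]]])

```text
t: 66.92
ee_pos: [503.4, 67.9, 48.1]
orientation: [-2.113, -2.325, 0.0]
ft_force: [0.1, 0.3, 0.0]
width: 0.6
grasp_force: 0.0
```

>>> apply_moves(targets=[[-1,[0,0,0.04],[0,0,0]],[-1,[0,0,0],[0,0,0]],[-1,[0,0,0],[0,0,0]]])

```text
t: 67.3
ee_pos: [503.3, 68.0, 46.3]
orientation: [2.113, 2.325, 0.0]
ft_force: [0.2, 0.9, -0.0]
width: 0.4
grasp_force: 0.0
```

>>> apply_moves(targets=[[-1,[0,0,0.04],[0,0,0]],[-1,[0,0,0],[0,0,0]],[-1,[0,0,0],[0,0,0]]])

```text
t: 67.68
ee_pos: [503.3, 68.0, 44.1]
orientation: [-2.113, -2.325, 0.0]
ft_force: [-0.3, 0.0, 0.5]
width: 0.7
grasp_force: 0.0
```

>>> apply_moves(targets=[[-1,[0,0,0.04],[0,0,0]],[-1,[0,0,0],[0,0,0]],[-1,[0,0,0],[0,0,0]]])

```text
t: 68.05
ee_pos: [503.2, 67.9, 42.1]
orientation: [-2.113, -2.325, 0.0]
ft_force: [0.4, 0.2, 0.2]
width: 0.4
grasp_force: 0.0
```

>>> apply_moves(targets=[[-1,[0,0,0.04],[0,0,0]],[-1,[0,0,0],[0,0,0]],[-1,[0,0,0],[0,0,0]]])

```text
t: 68.42
ee_pos: [503.4, 67.9, 41.2]
orientation: [2.113, 2.325, 0.0]
ft_force: [-4.1, -0.1, 13.6]
width: 0.3
grasp_force: 7.2
```

>>> apply_moves(targets=[[-1,[0,0,0.04],[0,0,0]],[-1,[0,0,0],[0,0,0]],[-1,[0,0,0],[0,0,0]]])

```text
t: 68.8
ee_pos: [503.4, 68.0, 40.9]
orientation: [2.113, 2.324, 0.001]
ft_force: [-9.9, -1.6, 37.7]
width: 0.3
grasp_force: 18.8
```

The frame reached its hard stop with its tab top at z = 41, exactly where it should be when shut. Now the clamp.

```bash
python3 - <<'E'
from h import *
T=img("top");S=img("side")
def red(d,c0,r):
    x0,y0=np.array(c0)-r;c=d["pixels"].astype(int)[y0:y0+2*r,x0:x0+2*r]
    m=((c[...,2]-c[...,1])>90);ys,xs=np.nonzero(m);print("red",xs.min()+x0,xs.max()+x0,ys.min()+y0,ys.max()+y0,len(xs))
red(T,(217,147),12);red(S,(260,151),16)
for r in(35,70,105):
    for th in(1.4,):
        p=(*jw(-5,-205-r*np.cos(th)),48+r*np.sin(th));print(r,np.round(p),proj(T,p).round(1),proj(S,p).round(1))
p=ctrl.get_obs()["ee_pos"];a=jw(-5,-186)
plan([(*p[:2],185,5.4,-1),(*a,185,5.4,-1),(*a,140,5.4,-1)],step=45)
th=np.linspace(1.4,0.05,13);P=np.c_[-205-85*np.cos(th)+8*np.sin(th)+10,48+85*np.sin(th)+8*np.cos(th)];print(P.round().tolist())
print([[-1,[round(float(d[0])/50,2),0,round(-float(d[1])/50,2)],[0,0,0]] for d in np.diff(P,axis=0)])
E
```

```text
red 214 218 145 152 28
red 259 261 141 143 7
35 [648.  24.  82.] [217.6 150.9] [260.6 160.2]
70 [649.  18. 117.] [218.3 148.5] [261.6 151.9]
105 [649.  12. 151.] [219. 146.] [262.6 143.2]
[[-1,[0.0,0.0,-0.721],[0,0,0.0002]],[-1,[0.0,0.0,-0.721],[0,0,0.0002]],[-1,[0.0,0.0,-0.721],[0,0,0.0002]],[-1,[0.0,0.0,-0.721],[0,0,0.0002]],[-1,[-0.163,0.701,-0.0],[0,0,-0.0]],[-1,[-0.163,0.701,-0.0],[0,0,-0.0]],[-1,[-0.163,0.701,-0.0],[0,0,-0.0]],[-1,[-0.163,0.701,-0.0],[0,0,-0.0]]]
[[-1,[0.0,0.0,0.9],[0,0,-0.0]]]
9
[[-202.0, 133.0], [-211.0, 132.0], [-220.0, 130.0], [-229.0, 126.0], [-238.0, 122.0], [-246.0, 117.0], [-253.0, 110.0], [-260.0, 103.0], [-266.0, 96.0], [-271.0, 88.0], [-275.0, 79.0], [-278.0, 70.0], [-279.0, 60.0]]
[[-1, [-0.19, 0, 0.03], [0, 0, 0]], [-1, [-0.19, 0, 0.05], [0, 0, 0]], [-1, [-0.18, 0, 0.07], [0, 0, 0]], [-1, [-0.17, 0, 0.09], [0, 0, 0]], [-1, [-0.16, 0, 0.11], [0, 0, 0]], [-1, [-0.15, 0, 0.12], [0, 0, 0]], [-1, [-0.13, 0, 0.14], [0, 0, 0]], [-1, [-0.12, 0, 0.15], [0, 0, 0]], [-1, [-0.1, 0, 0.16], [0, 0, 0]], [-1, [-0.08, 0, 0.17], [0, 0, 0]], [-1, [-0.06, 0, 0.18], [0, 0, 0]], [-1, [-0.04, 0, 0.19], [0, 0, 0]]]
```

>>> apply_moves(targets=[[-1,[0,0,-0.72],[0,0,0]],[-1,[0,0,-0.72],[0,0,0]],[-1,[0,0,-0.72],[0,0,0]],[-1,[0,0,-0.72],[0,0,0]],[-1,[-0.16,0.7,0],[0,0,0]],[-1,[-0.16,0.7,0],[0,0,0]],[-1,[-0.16,0.7,0],[0,0,0]],[-1,[-0.16,0.7,0],[0,0,0]]])

```text
t: 69.9
ee_pos: [646.6, 49.2, 182.0]
orientation: [-2.113, -2.324, 0.0]
ft_force: [1.0, 0.0, 0.4]
width: 0.3
grasp_force: 0.0
```

>>> apply_moves(targets=[[-1,[0,0,0],[0,0,0]],[-1,[0,0,0.45],[0,0,0]],[-1,[0,0,0.45],[0,0,0]],[-1,[0,0,0],[0,0,0]],[-1,[0,0,0],[0,0,0]],[-1,[0,0,0],[0,0,0]]])

```text
t: 70.65
ee_pos: [646.2, 49.5, 138.4]
orientation: [2.112, 2.324, 0.002]
ft_force: [0.5, 0.7, 0.6]
width: 0.2
grasp_force: 0.0
```

```bash
python3 -c "
from h import *
o=ctrl.get_obs();print(o['ee_pos'],wj(o['ee_pos']))"
```

```text
[646.18511596  49.4803393  138.36341242] [  -4.71836032 -185.19437417]
```

>>> apply_moves(targets=[[-1,[-0.15,0,0.05],[0,0,0]],[-1,[-0.18,0,0.05],[0,0,0]],[-1,[-0.19,0,0.03],[0,0,0]],[-1,[-0.19,0,0.05],[0,0,0]],[-1,[-0.18,0,0.07],[0,0,0]],[-1,[-0.17,0,0.09],[0,0,0]],[-1,[0,0,0],[0,0,0]]])

```text
t: 71.53
ee_pos: [650.6, -4.3, 119.6]
orientation: [-2.114, -2.324, 0.001]
ft_force: [0.2, 0.4, 0.5]
width: 0.4
grasp_force: 0.0
```

>>> apply_moves(targets=[[-1,[-0.16,0,0.11],[0,0,0]],[-1,[-0.15,0,0.12],[0,0,0]],[-1,[-0.13,0,0.14],[0,0,0]],[-1,[-0.12,0,0.15],[0,0,0]],[-1,[0,0,0],[0,0,0]]])

```text
t: 72.15
ee_pos: [653.0, -31.9, 93.3]
orientation: [-2.113, -2.324, 0.001]
ft_force: [0.3, 0.0, 0.9]
width: -0.0
grasp_force: 0.0
```

>>> apply_moves(targets=[[-1,[-0.1,0,0.16],[0,0,0]],[-1,[-0.08,0,0.17],[0,0,0]],[-1,[-0.06,0,0.18],[0,0,0]],[-1,[-0.04,0,0.17],[0,0,0]],[-1,[0,0,0],[0,0,0]],[-1,[0,0,0],[0,0,0]]])

```text
t: 72.9
ee_pos: [654.7, -45.2, 60.1]
orientation: [-2.113, -2.325, 0.0]
ft_force: [-1.0, 0.4, 1.1]
width: 0.5
grasp_force: 0.0
```

```bash
python3 -c "
from h import *
o=ctrl.get_obs();print(o['ee_pos'],wj(o['ee_pos']),o['ft_force'])
d=img('side');cv2.imwrite('pics/s4.png',cv2.resize(d['pixels'][110:200,170:310],None,fx=5,fy=5,interpolation=2))"
```

```text
[654.67728689 -45.18920851  60.09460396] [  -5.1495183  -280.24306881] [-1.0211414   0.39738543  1.13306831]
```

View pics/s4.png

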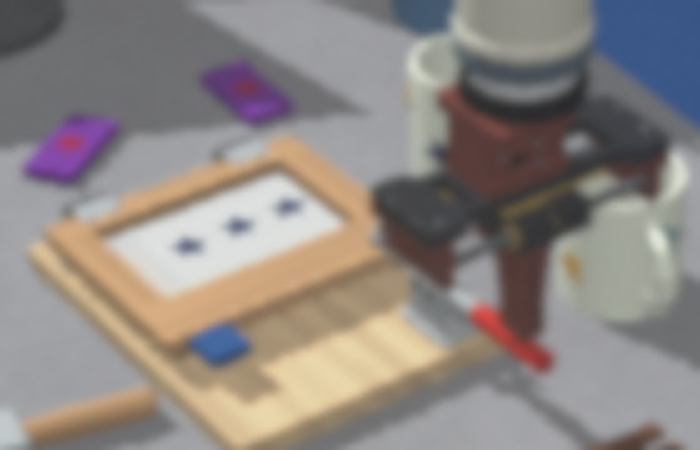

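The side crop shows the frame shut at (215,235) and the red handle nearly level at (510,335) under the finger. Pressing to the stop.

>>> apply_moves(targets=[[-1,[0,0,0.05],[0,0,0]],[-1,[0,0,0],[0,0,0]],[-1,[0,0,0],[0,0,0]]])

```text
t: 73.32
ee_pos: [654.8, -45.1, 57.8]
orientation: [2.113, 2.325, 0.0]
ft_force: [0.2, -0.5, -0.6]
width: 1.0
grasp_force: 0.0
```

>>> apply_moves(targets=[[-1,[0,0,0.05],[0,0,0]],[-1,[0,0,0],[0,0,0]],[-1,[0,0,0],[0,0,0]]])

```text
t: 73.7
ee_pos: [655.0, -45.2, 56.1]
orientation: [2.113, 2.324, 0.001]
ft_force: [-3.1, -0.6, 8.5]
width: 0.5
grasp_force: 3.9
```

>>> apply_moves(targets=[[-1,[0,0,0.04],[0,0,0]],[-1,[0,0,0],[0,0,0]],[-1,[0,0,0],[0,0,0]]])

```text
t: 74.08
ee_pos: [655.1, -45.2, 55.7]
orientation: [2.113, 2.324, 0.001]
ft_force: [-6.5, -0.3, 19.8]
width: 0.4
grasp_force: 9.8
```

>>> apply_moves(targets=[[-1,[0,0,-0.4],[0,0,0]],[-1,[0,0,-0.8],[0,0,0]],[-1,[0,0,-0.8],[0,0,0]],[-1,[0,0,-0.6],[0,0,0]],[-1,[0,-0.8,0],[0,0,0]],[-1,[0,-0.8,0],[0,0,0]],[-1,[0,-0.8,0],[0,0,0]],[-1,[0,0,0],[0,0,0]]])

```text
t: 75.08
ee_pos: [532.8, -56.6, 183.5]
orientation: [-2.113, -2.323, 0.001]
ft_force: [0.3, 0.1, -0.7]
width: 0.1
grasp_force: 0.0
```

```bash
python3 -c "
from h import *
d=img('side');cv2.imwrite('pics/s5.png',cv2.resize(d['pixels'][90:300,150:400],None,fx=3,fy=2.8,interpolation=2))
t=img('top')
for m in ctrl.pinpoint('done1','top'): print(m['score'],m['xy'],ray(t,m['xy'],15).round())
print(ctrl.get_obs()['t'])"
```

```text
0.95 [295.9, 187.5] [ 547. -201.   15.]
0.79 [102.8, 193.1] [538. 377.  15.]
0.63 [98.4, 147.3] [677. 393.  15.]
75.225
```

View pics/s5.png

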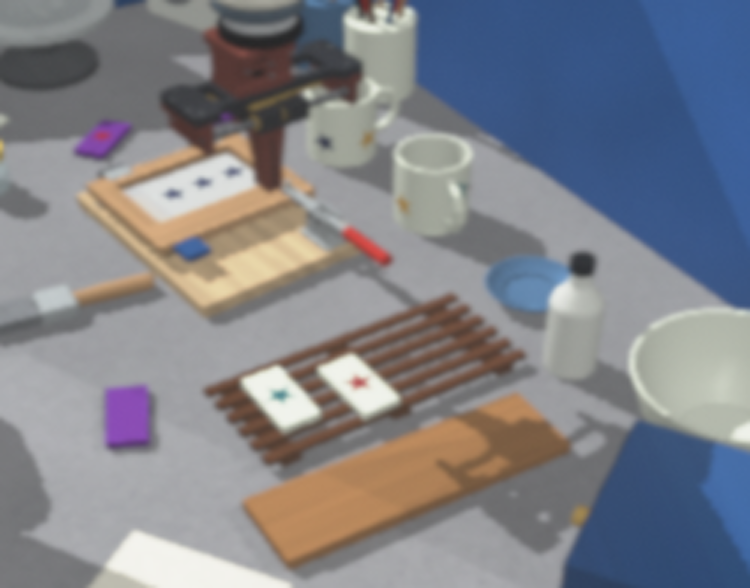

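The side view shows the frame shut at (205,195), the handle level at (368,246), and both tiles flat on the rack at (280,397) and (358,384). Nothing is being touched, so I'm handing in.

```bash
python3 -c "
from h import *
print(ctrl.close_job())"
```

```text
the job is handed in; nothing more can be done
None
```

The job is handed in but no verdict came back: by camera and contact force, the red-star tile is flat on the rack, the three blanks are flush in the fence corner, the stencil is shut, the clamp is down, and no bystanders were touched.

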